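# Rebuild two gas burners after cleaning

## Robot

A 6-joint arm with a two-finger parallel gripper is mounted at the origin on the work surface. World frame = base frame: x ahead of the robot, y to its left, z up, the work surface at z = 0. Lengths are in m, angles in degrees, forces in N, time in s.
With the tool pointing down it reaches from about 0.3 to 0.875 m from the base axis. Payload 6.4 kg.
Tool frame: the origin (TCP) lies midway between the tips of the shut fingers; the grasp point (between the pads) lies 19 mm behind it; z points along the fingers, y is the line along which they close (so a half turn about z gives the same grasp; the last joint's range is limited). The gripper opens to 88 mm and grips with 3 to 60 N. Pads are 18 mm wide; open, the fingers measure 123 mm over their backs; the gripper's body (75 mm by 187 mm) begins 45 mm behind the grasp point.
Start: joints at [62.091, 10.359, 92.074, -0, 77.567, -11.82], TCP at [0.159, 0.552, 0.239] pointing down, gripper open.
Joint ranges: [-171.53, 171.53], [-51.25, 118.39], [17.06, 147.69], [-65.23, 245.23], [0, 150.52], [-178.68, 178.68]. Speed limits (degrees/s): [147.25, 147.25, 172.46, 180, 180, 180].

## Interface

Orientations are given as [roll, pitch, yaw] about the fixed x, y, z axes, in that order (R = Rz(yaw) Ry(pitch) Rx(roll)).
In Python, from bench import ctrl, vision, finish_job gives the robot as it stands.
- The arm moves only by the tool play_rows, never from a script. Its argument "targets" is a list of rows, each a list of 4 numbers: the shift along the tool's x, y, z in m, then the turn about the tool's z in degrees. In form: [[tx, ty, tz, yaw], ...]. A call has 1 to 5 rows; each row shifts and turns the commanded pose from where the row before left it, along the tool's axes as they then stand; what a row does not reach is not made up. A row lasts 1/12 s, in which the tool goes at most 41.7 mm and 7.16 degrees, less where a joint would pass 70% of its speed; a pose out of reach is approached as far as the arm can. A call is refused whole if a number of a shift passes 0.0417 or a number of a turn 7.16, either way. A call with a gripper value outside its range is refused whole. "fingers" is the finger opening in m, from 0 to 0.0881, set as the call begins (left out, the last holds). The fingers move at their own pace and stop on an object; "grip_force" is the grip in N (left out, the last holds). Time passes only in rows, so rows that do not move let the fingers close. It gives the time, the measured TCP pose, the force, the opening and the grip force at its end, in the units of the state.
- ctrl.get_state(): the state, without advancing time (a new reading comes with each control period).
- vision.read_camera(name): name is "side" or "top" or "wrist"; returns a dict with "frame" (384x512x3 uint8, red, green, blue), "intrinsics" (3x3 intrinsics, pixels), "camera_from_world" (4x4, takes a point from world to camera coordinates). Camera axes: x right, y up, looking along -z (the intrinsics and any distortion apply to the point x, -y, -z); pixel columns grow to the right and rows downward; lengths in m; the calibration is good to about 2 mm. A picture is of the moment at which its call begins. There is no depth.
- finish_job(): hands the job in; it is judged then, once.
The state is a dict: "t": time; "joint_pos": joint angles; "qvel": joint speeds; "effort": joint torques, N m; "position": TCP position; "ee_rot": TCP orientation; "force": force on the tool from outside, world axes, zero at the start; "ft_torque": the same for the moment, N m; "opening": finger opening in m; "grasp_force": force on a finger pad.
Only numpy, scipy, OpenCV 4.12 (cv2) and the standard library are available. Lean on these libraries where they do the work, as an engineer would, in place of code of your own. Each camera call takes 0.05 s, during which the arm holds its last target. There are 200 camera calls.

## Task

The parts of this two-burner gas hob have been washed; put the burners back together from the bottom up, the large burner first. Large burner: seat the large flame spreader in the large cup, lay the ring cap on it round the hub, then set the small domed cap on the hub; after that seat the small flame spreader in the small cup and set the flat cap on it. Every part must lie level and fully home, and the two shakers and the brush must stay where they are.

Things in the scene. Friction and masses are not known exactly. Their poses are not given: they have to be found in the camera images.
- large_cup: Fixed on the steel hob plate (510 x 290 mm, 8 mm thick, on the counter at z = 0), as its near or far burner: the larger burner cup, an open-topped steel tube, outside 56 mm, hole 46 mm, 14 mm high, floor 3 mm above its underside, in a flat black disc 90 mm wide, 2 mm high. Origin: centre of its underside, on the plate (z = 8 mm); z up.
- small_cup: Fixed on the same hob, 210 mm from the large cup: the smaller burner cup, same form, outside 40 mm, hole 33 mm, 14 mm high, floor 3 mm above its underside, in a flat black disc 64 mm wide. Origin: centre of its underside, on the plate (z = 8 mm); z up.
- large_spreader: Loose, aluminium, 140 g: tapered foot (32 to 40 mm diameter, 9 mm high), slotted crown (62 mm, height 9 to 21 mm; grip here), hollow hub on top (30 to 27 mm, height 21 to 34 mm; hole 22 mm wide, 13 deep). Foot goes into the large cup, crown on its rim: origin then 5 mm above the cup's. Upright, round. Origin: centre of underside, z up.
- ring_cap: Loose flat dark iron ring, 110 g: 68 mm outside, 38 mm hole, 7 mm thick; grip across the outside. Goes round the hub onto the crown of the large spreader: origin then 21 mm above the spreader's. Upright, round. Origin: centre of underside, z up.
- dome_cap: Loose dark iron cap, the smaller solid one, 50 g: disc 36 mm diameter from 6 to 12 mm height, domed to 17 mm, on a tapered foot (11 to 16 mm diameter, 6 mm high). Foot goes into the hole of the large spreader's hub, disc on the hub's top: origin then 28 mm above the spreader's (6 mm gap above the ring cap). Upright, round. Origin: centre of underside, z up.
- small_spreader: Loose, aluminium, 70 g: tapered foot (22 to 27 mm diameter, 9 mm high), slotted crown (42 mm, height 9 to 21 mm; grip here) with a round recess in its top (28 mm wide, 7 mm deep), no hub. Foot goes into the small cup, crown on its rim: origin then 5 mm above the cup's. Upright, round. Origin: centre of underside, z up.
- flat_cap: Loose flat-topped dark iron cap, the larger solid one, 80 g: disc 48 mm diameter from 6 to 13 mm height on a tapered foot (18 to 22 mm diameter, 6 mm high). Foot goes into the recess of the small spreader, disc on its crown: origin then 15 mm above the spreader's. Upright, round. Origin: centre of underside, z up.
- salt_shaker: Bystander: loose white ceramic shaker with a steel top, 42 mm diameter, 74 mm high, standing on the counter on the right of the hob. Origin: centre of its underside; z up.
- pepper_shaker: Bystander: loose wooden shaker with a steel top, 42 mm diameter, 74 mm high, standing on the counter on the right of the hob. Origin: centre of its underside; z up.
- brush: Bystander: loose wooden cleaning brush with white bristles, 222 mm long, 30 mm wide, 24 mm high, lying on the counter at the far left. Origin: on the counter under its middle; x along its length towards the bristles, z up.
Mind the look-alikes: they are no part of the job. Leave any pink look-alike of the flat_cap alone. Leave any green look-alike of the large_spreader alone.

How it is judged:
By the outcome, as a careful person would: the job done as asked, in the order asked, and still so for the second after the job is handed in, with the robot touching nothing.
It also fails if it takes over 128 s, if anything falls off the work surface, if the arm or the gripper's body presses on something with over 40 N, if the wrist force passes 120 N, or if a joint passes its speed limit or range.

## Working session

There is one attempt and no reset: what is moved stays moved. The work goes in short steps, Python scripts to look and compute and a tool call to move; the robot and the scene stay as the last step left them, time stands still between calls to the robot, and variables do not carry over. Pictures are saved under pics/ and viewed, at most 14 in all, crops included, and the job is handed in when it is done.

Besides the shell and the picture viewer there is one more tool, called after "Call:" as name(argument=value, ...), one argument or row to a line, values as JSON. play_rows: Moves the arm, as the interface text tells. Its arguments: {"type":"object","properties":{"targets":{"type":"array","items":{"type":"array","items":{"type":"number"}}},"fingers":{"type":"number"},"grip_force":{"type":"number"}},"required":["targets"]}

```bash
mkdir -p pics; ls
python3 - <<'E'
from bench import ctrl, vision
import cv2,json,numpy as np
print(ctrl.get_state())
for n in("top","side"):
    r=vision.read_camera(n); cv2.imwrite(f"pics/{n}0.png",cv2.resize(r["frame"][:,:,::-1],(800,600),interpolation=cv2.INTER_CUBIC)); np.savez(f"{n}0.npz",**r)
    print(n,r["intrinsics"],r["camera_from_world"],r.keys())
E
```

```text
pics
{'t': 0.0, 'joint_pos': array([ 6.20918669e+01,  1.04003188e+01,  9.21308388e+01,  1.60444614e-04,
        7.75653618e+01, -1.18217442e+01]), 'qvel': array([ 0.03468225, -0.00841921,  0.02625891, -0.05284073,  0.01785035,
       -0.00384778]), 'effort': array([-2.43237373e-03, -4.33865869e+01, -3.41843462e+01,  7.01351766e-02,
        3.87583114e-02, -1.58706562e-04]), 'position': array([0.15907472, 0.55201828, 0.23783247]), 'ee_rot': array([-1.79905560e+02, -1.99269822e-02,  1.63913560e+02]), 'force': array([0.75302151, 0.60794693, 0.25555079]), 'ft_torque': array([-0.0161805 , -0.01285351, -0.01497451]), 'grasp_force': 0.0, 'opening': 0.08803996920262394}
top [[472.75786003   0.         246.76125755]
 [  0.         472.75786003 202.19750637]
 [  0.           0.           1.        ]] [[-0.00578997 -0.99998055  0.00231792  0.01654713]
 [ 0.98096613 -0.00522994  0.19410846 -0.56267026]
 [-0.19409257  0.00339768  0.98097734 -1.23340326]
 [ 0.          0.          0.          1.        ]] dict_keys(['frame', 'intrinsics', 'camera_from_world'])
side [[491.92619868   0.         263.45600415]
 [  0.         491.92619868 181.29650213]
 [  0.           0.           1.        ]] [[ 7.47386819e-01 -6.64389015e-01  4.23380486e-04 -4.02488706e-01]
 [ 4.68592353e-01  5.27582090e-01  7.08574869e-01 -3.12155515e-01]
 [-4.70992727e-01 -5.29381125e-01  7.05635512e-01 -1.45499998e+00]
 [ 0.00000000e+00  0.00000000e+00  0.00000000e+00  1.00000000e+00]] dict_keys(['frame', 'intrinsics', 'camera_from_world'])
```

View pics/top0.png

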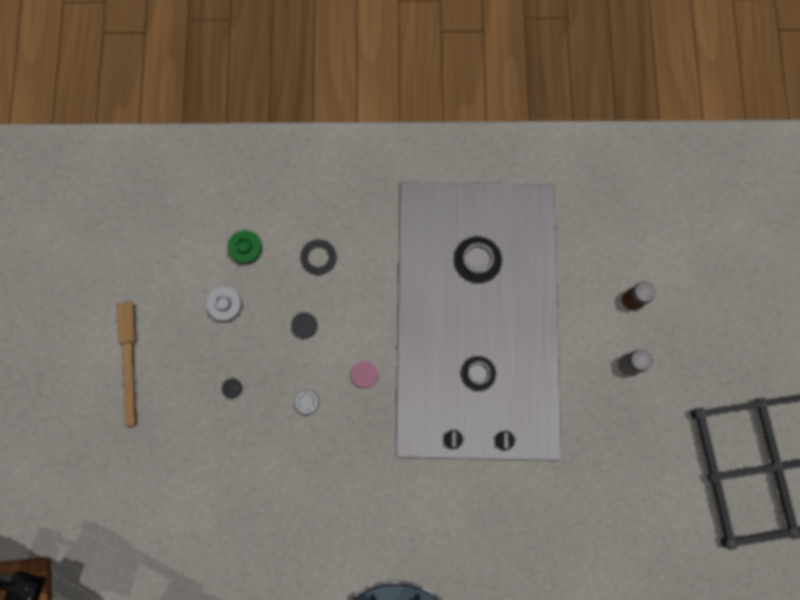

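View pics/side0.png

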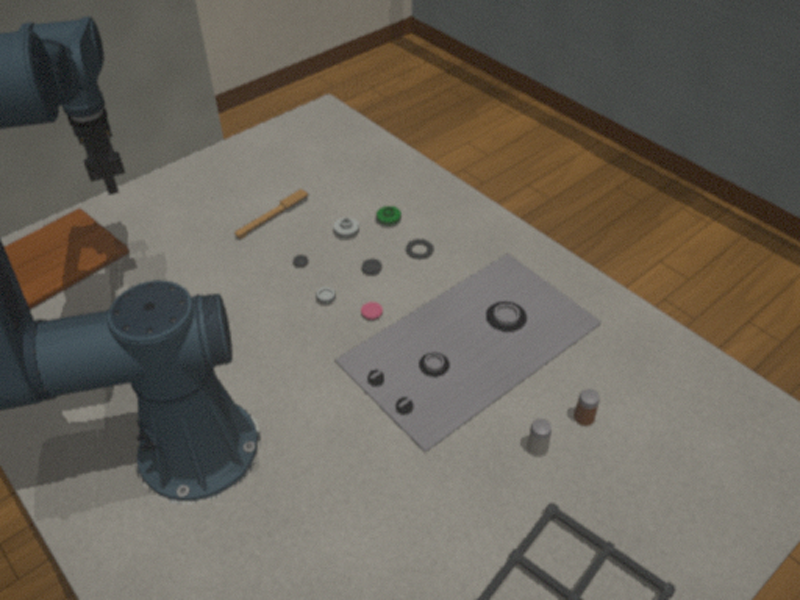

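The top view (800x600) shows these parts:
- Silver large spreader at (224,304), with its green look-alike at (245,247).
- Ring at (318,257).
- Dark flat cap at (304,325), with its pink look-alike at (365,375).
- Small dark dome cap at (232,388).
- Small spreader at (306,402).
- Large cup at (478,259) and small cup at (478,373).

The side view agrees: spreader (346,228), ring (420,248), flat cap (371,267), dome (301,261), small spreader (325,296), cups (506,317) and (434,364).

```bash
cat > h.py <<'E'
import numpy as np, cv2
from scipy.spatial.transform import Rotation as R
def ray(r,u,v):
    K,T=r["intrinsics"],r["camera_from_world"]
    d=np.array([(u-K[0,2])/K[0,0],-(v-K[1,2])/K[1,1],-1.])
    d=T[:3,:3].T@d; c=-T[:3,:3].T@T[:3,3]; return c,d/np.linalg.norm(d)
def onplane(r,u,v,z):
    c,d=ray(r,u,v); return c+d*(z-c[2])/d[2]
def tri(rays):
    A=np.zeros((3,3));b=np.zeros(3)
    for c,d in rays: P=np.eye(3)-np.outer(d,d);A+=P;b+=P@c
    x=np.linalg.solve(A,b)
    return x,max(np.linalg.norm((np.eye(3)-np.outer(d,d))@(x-c)) for c,d in rays)
def proj(r,p):
    K,T=r["intrinsics"],r["camera_from_world"]; q=T[:3,:3]@np.asarray(p)+T[:3,3]
    return np.array([K[0,0]*q[0]/-q[2]+K[0,2],-K[1,1]*q[1]/-q[2]+K[1,2]])
def blob(f,u,v,rad,thr=22,dark=False):
    """outer contour ellipse of what differs from local background"""
    x0,y0=int(u-rad),int(v-rad); c=f[y0:y0+2*rad+1,x0:x0+2*rad+1].astype(float)
    edge=np.concatenate([c[0],c[-1],c[:,0],c[:,-1]]); bg=np.median(edge,axis=0)
    d=np.abs(c-bg).max(2) if not dark else (bg-c).max(2)
    m=cv2.morphologyEx((d>thr).astype(np.uint8),cv2.MORPH_CLOSE,np.ones((3,3)))
    cs,_=cv2.findContours(m,cv2.RETR_EXTERNAL,cv2.CHAIN_APPROX_NONE)
    k=max(cs,key=cv2.contourArea); M=cv2.moments(k); e=cv2.fitEllipse(k)
    return np.array([M["m10"]/M["m00"]+x0,M["m01"]/M["m00"]+y0]),np.array(e[0])+[x0,y0],e[1]
E
python3 - <<'E'
from h import *
T=dict(np.load("top0.npz"));S=dict(np.load("side0.npz")); s=1.5625
O={"lspr":(224,304,346,228),"ring":(318,257,420,248),"flat":(304,325,371,267),"dome":(232,388,301,261),"sspr":(306,402,325,296),"Lcup":(478,259,506,317),"Scup":(478,373,434,364),"green":(245,247,389,215),"pink":(365,375,372,311)}
for n,(a,b,c,d) in O.items():
    A=blob(T["frame"],a/s,b/s,22 if n!="Lcup" else 24);B=blob(S["frame"],c/s,d/s,18 if n!="Lcup" else 22)
    x,e=tri([ray(T,*A[0]),ray(S,*B[0])])
    print(n,A[0].round(1),np.round(A[2],1),B[0].round(1),np.round(B[2],1),x.round(4),"miss",round(e,4),"plane10",onplane(T,*A[0],.01)[:2].round(4))
E
```

```text
lspr [143.1 195.4] [21.5 22.2] [220.9 150.4] [ 9.4 14.9] [ 0.5974  0.3132 -0.0176] miss 0.0016 plane10 [0.5928 0.3064]
ring [203.3 164.3] [23.  23.4] [268.1 159.1] [12.7 18.1] [0.6849 0.1382 0.0028] miss 0.0003 plane10 [0.6831 0.1374]
flat [194.1 208.1] [17.  17.3] [237.4 170.7] [11.  13.5] [0.5558 0.1621 0.007 ] miss 0.0004 plane10 [0.5555 0.1615]
dome [148.  248.3] [13.  13.8] [191.9 167. ] [ 8.4 10.3] [0.443  0.2882 0.0073] miss 0.0005 plane10 [0.4431 0.2874]
sspr [195.2 258.4] [ 7.3 12.5] [207.5 192.5] [ 7.  12.7] [ 0.4154  0.1584 -0.0078] miss 0.0006 plane10 [0.4145 0.1562]
Lcup [305.3 165.8] [30.5 31.5] [323.6 202.3] [19.3 26.1] [ 0.6774 -0.1553  0.0065] miss 0.0006 plane10 [ 0.6771 -0.1552]
Scup [305.6 238.5] [23.  23.5] [277.5 233.1] [15.4 19.4] [ 0.4674 -0.1497  0.0069] miss 0.0009 plane10 [ 0.4678 -0.1498]
green [156.1 158.2] [22.7 23.2] [248.1 138.4] [13.6 16.9] [0.7016 0.2734 0.0097] miss 0.0004 plane10 [0.7018 0.2732]
pink [232.5 239.9] [16.2 17. ] [237.4 199.2] [11.6 13.6] [0.4656 0.0536 0.0052] miss 0.0001 plane10 [0.465  0.0535]
```

Call:
play_rows(
  targets=[
    [0,0,0,-5.4],
    [0,0,0,-5.4],
    [0,0,0,-5.3],
    [-0.036,-0.02,0,0],
    [-0.036,-0.02,0,0],
  ],
  fingers=0.088,
)

```text
t: 0.52
position: [0.2303, 0.5125, 0.2382]
ee_rot: [-180.0, -0.0, -179.7]
force: [1.3, 0.5, -0.7]
opening: 0.0878
grasp_force: 0.0
```

Call:
play_rows(
  targets=[
    [-0.036,-0.02,0,0],
    [-0.036,-0.02,0,0],
    [-0.036,-0.02,0,0],
    [-0.036,-0.02,0,0],
    [-0.036,-0.02,0,0],
  ],
)

```text
t: 0.93
position: [0.4127, 0.4111, 0.2384]
ee_rot: [-180.0, -0.0, -180.0]
force: [0.5, 0.1, 0.2]
opening: 0.0879
grasp_force: 0.0
```

Call:
play_rows(
  targets=[
    [-0.036,-0.02,0,0],
    [-0.036,-0.02,0,0],
    [-0.036,-0.02,0,0],
    [0,0,0,0],
    [0,0,0,0],
  ],
)

```text
t: 1.35
position: [0.5207, 0.3508, 0.2377]
ee_rot: [-180.0, -0.1, 179.8]
force: [-0.4, 0.3, -0.5]
opening: 0.0881
grasp_force: 0.0
```

```bash
cat > w.py <<'E'
import sys
from bench import ctrl,vision
from h import *
def wr(n):
    s=ctrl.get_state(); r=vision.read_camera("wrist"); np.savez(n+".npz",**r)
    print("t",round(s["t"],2),"pos",s["position"].round(4),"rot",s["ee_rot"].round(2),"F",s["force"].round(1),"open",round(s["opening"],4),"gf",round(s["grasp_force"],1))
    return s,r
def save(r,n): cv2.imwrite(f"pics/{n}.png",r["frame"][:,:,::-1])
E
python3 - <<'E'
from w import *
s,r=wr("w0"); save(r,"w0"); T=r["camera_from_world"]; print("cam",(-T[:3,:3].T@T[:3,3]).round(4),"look",(-T[2,:3]).round(3))
print(r["intrinsics"].round(1))
for n,p in dict(lspr=(.595,.308,.02),green=(.702,.273,.02),ring=(.684,.138,.005),dome=(.443,.288,.01)).items(): print(n,proj(r,p).round(0))
E
```

```text
t 1.35 pos [0.5207 0.3508 0.2377] rot [-1.7997e+02 -8.0000e-02  1.7979e+02] F [-0.4  0.3 -0.5] open 0.0881 gf 0.0
cam [0.4464 0.3515 0.3841] look [ 0.285 -0.003 -0.958]
[[342.2   0.  251.8]
 [  0.  342.2 192.1]
 [  0.    0.    1. ]]
lspr [215. 226.]
green [189. 307.]
ring [ 84. 288.]
dome [191.  87.]
```

View pics/w0.png

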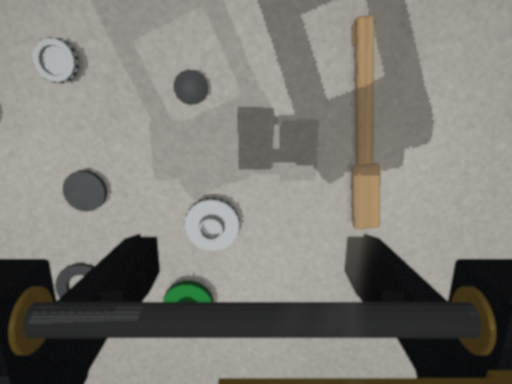

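The wrist view (columns to the right are +y, rows down are +x) has two candidates for the large spreader: the silver one at (212,223) and the green one at (188,292). The silver one is the aluminium part, and green is the one to leave alone. I'll take a closer second view with a crop.

Call:
play_rows(
  targets=[
    [0.005,-0.0105,0.0245,0],
    [0.005,-0.0105,0.0245,0],
    [0.005,-0.0105,0.0245,0],
    [0.005,-0.0105,0.0245,0],
    [0,0,0,0],
  ],
)

```text
t: 1.82
position: [0.4936, 0.3092, 0.1353]
ee_rot: [-179.8, -0.6, -179.9]
force: [-1.1, -0.8, -1.6]
opening: 0.0884
grasp_force: 0.0
```

Run:
```python
from w import *
s,r=wr("w1"); u,v=proj(r,(.595,.308,.02)); print(u,v)
im=r["frame"]; c=im[max(0,int(v)-90):int(v)+90,max(0,int(u)-120):int(u)+120]
print("crop origin",int(u)-120,int(v)-90)
cv2.imwrite("pics/w1c.png",cv2.resize(c[:,:,::-1],None,fx=3.3,fy=3.3,interpolation=cv2.INTER_CUBIC))
g=im.astype(int); print(g[:200].reshape(-1,3).mean(0), np.percentile(g[...,1],[5,50,90,95,98]))
```

```text
t 1.82 pos [0.4936 0.3092 0.1353] rot [-179.78   -0.58 -179.91] F [-1.1 -0.8 -1.6] open 0.0884 gf 0.0
250.68438681367934 300.3667255684288
crop origin 130 210
[146.9312793  143.73801758 136.53337891] [ 15. 151. 172. 173. 176.]
```

View pics/w1c.png

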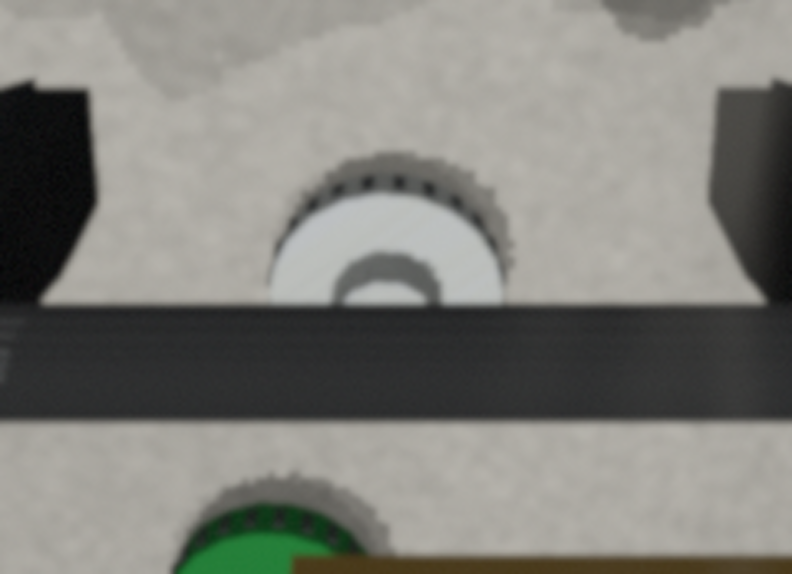

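The crop confirms it: the silver slotted spreader with the hub is the target, at about wrist (250,300), and the green look-alike sits beyond the bar. The gripper bar hides part of it, so I'll step forward for a clear view.

Call:
play_rows(
  targets=[
    [-0.02,0,0,0],
    [-0.025,0,0,0],
    [0,0,0,0],
    [0,0,0,0],
    [0,0,0,0],
  ],
)

```text
t: 2.28
position: [0.5442, 0.3117, 0.142]
ee_rot: [180.0, 0.1, -179.9]
force: [-0.2, -0.2, -0.4]
opening: 0.0879
grasp_force: 0.0
```

```bash
cat >> w.py <<'E'
def mask(f,kind):
    f=cv2.GaussianBlur(f,(3,3),0).astype(int); r,g,b=f[...,0],f[...,1],f[...,2]
    m={"alu":(b-r>-3)&(g>130),"dark":(g<88)&(g>25)&(r-b<40),"pit":(g<50)}[kind]
    return cv2.morphologyEx(m.astype(np.uint8),cv2.MORPH_OPEN,np.ones((3,3)))
def circ(r,kind,guess,z,rad):
    """contour nearest guess, cast on plane z, ellipse there: centre, diameters; touches-border flag"""
    cs,_=cv2.findContours(mask(r["frame"],kind),cv2.RETR_EXTERNAL,cv2.CHAIN_APPROX_NONE)
    u=proj(r,guess); best=None
    for k in cs:
        if cv2.contourArea(k)<80: continue
        d=-cv2.pointPolygonTest(k,(float(u[0]),float(u[1])),True)
        if best is None or d<best[0]: best=(d,k)
    P=np.array([onplane(r,*(q+0.0),z)[:2] for q in best[1][:,0,:]])
    e=cv2.fitEllipse((P*1000).astype(np.float32))
    return np.array(e[0]),np.array(e[1]),best[1][:,0,:].min(0),best[1][:,0,:].max(0)
E
python3 - <<'E'
from w import *
s,r=wr("w2")
a=dict(np.load("w0.npz"))
for z in(.015,.018,.021,.024):
    for n,q in(("w0",a),("w2",r)):
        c=circ(q,"alu",(.595,.308,.021),z,31); print(z,n,c[0].round(1),c[1].round(1),c[2],c[3])
E
```

```text
t 2.28 pos [0.5442 0.3117 0.142 ] rot [ 1.7996e+02  6.0000e-02 -1.7993e+02] F [-0.2 -0.2 -0.4] open 0.0879 gf 0.0
0.015 w0 [596.3 303.6] [62.3 62.8] [185 200] [239 250]
0.015 w2 [596.7 304.2] [62.  63.1] [207 209] [279 274]
0.018 w0 [595.1 304. ] [61.8 62.3] [185 200] [239 250]
0.018 w2 [595.3 304.3] [61.4 62.4] [207 209] [279 274]
0.021 w0 [593.9 304.4] [61.3 61.7] [185 200] [239 250]
0.021 w2 [593.9 304.4] [60.7 61.7] [207 209] [279 274]
0.024 w0 [592.7 304.8] [60.8 61.2] [185 200] [239 250]
0.024 w2 [592.5 304.5] [60. 61.] [207 209] [279 274]
```

Both wrist views agree at z = 0.021, giving a centre of (593.9, 304.4) and a diameter of 61 mm. Next I'll approach.

Call:
play_rows(
  targets=[
    [-0.025,-0.0036,0.02,0],
    [-0.0247,-0.0036,0.02,0],
    [0,0,0.035,0],
    [0,0,0.033,0],
    [0,0,0,0],
  ],
)

```text
t: 2.75
position: [0.5884, 0.302, 0.0255]
ee_rot: [-179.8, -0.7, -180.0]
force: [-2.3, -0.2, -1.7]
opening: 0.0878
grasp_force: 0.0
```

Call:
play_rows(
  targets=[
    [0,0,0,0],
    [0,0,0,0],
  ],
)

```text
t: 2.92
position: [0.5945, 0.3042, 0.0347]
ee_rot: [180.0, 0.1, -179.9]
force: [0.0, -0.5, 0.3]
opening: 0.0877
grasp_force: 0.0
```

Call:
play_rows(
  targets=[
    [0,0,0.009,0],
    [0,0,0.009,0],
    [0,0,0.007,0],
    [0,0,0.004,0],
    [0,0,0.0015,0],
  ],
)

```text
t: 3.33
position: [0.5934, 0.3032, 0.0012]
ee_rot: [-180.0, -0.1, -180.0]
force: [-0.6, 0.2, -0.9]
opening: 0.088
grasp_force: 0.0
```

Call:
play_rows(
  targets=[
    [0,0,0,0],
    [0,0,0,0],
    [0,0,0,0],
    [0,0,0,0],
    [0,0,0,0],
  ],
  fingers=0.05,
  grip_force=20,
)

```text
t: 3.75
position: [0.5944, 0.3035, 0.0026]
ee_rot: [180.0, 0.0, -180.0]
force: [-0.0, 0.7, 1.5]
opening: 0.0612
grasp_force: 20.0
```

Call:
play_rows(
  targets=[
    [0,0,0,0],
    [0,0,0,0],
    [0,0,0,0],
    [0,0,0,0],
    [0,0,0,0],
  ],
)

```text
t: 4.17
position: [0.5944, 0.3035, 0.0026]
ee_rot: [180.0, 0.0, -180.0]
force: [0.6, -0.5, 2.7]
opening: 0.0613
grasp_force: 20.0
```

Call:
play_rows(
  targets=[
    [0,0,-0.01,0],
    [0,0,-0.025,0],
    [0,0,-0.04,0],
    [0,0,-0.04,0],
    [0,0,-0.04,0],
  ],
)

```text
t: 4.58
position: [0.5931, 0.303, 0.1584]
ee_rot: [-180.0, -0.1, -180.0]
force: [0.6, -0.2, -1.3]
opening: 0.0614
grasp_force: 20.0
```

Call:
play_rows(
  targets=[
    [0,-0.02,-0.01,0],
    [0,-0.035,0,0],
    [0,-0.04,0,0],
    [0,-0.04,0,0],
    [0,-0.04,0,0],
  ],
)

```text
t: 5.0
position: [0.5933, 0.127, 0.1676]
ee_rot: [-180.0, -0.0, -179.9]
force: [0.7, -1.2, -2.2]
opening: 0.0614
grasp_force: 20.0
```

Call:
play_rows(
  targets=[
    [0,-0.04,0,0],
    [0,-0.04,0,0],
    [0,-0.04,0,0],
    [0,-0.04,0,0],
    [0,-0.035,0,0],
  ],
)

```text
t: 5.42
position: [0.5934, -0.069, 0.1675]
ee_rot: [-180.0, -0.0, 180.0]
force: [0.7, 0.8, -0.4]
opening: 0.0613
grasp_force: 20.0
```

Call:
play_rows(
  targets=[
    [0,-0.03,0,0],
    [0,-0.015,0,0],
    [0,-0.005,0,0],
    [0,0,0,0],
    [0,0,0,0],
  ],
)

```text
t: 5.83
position: [0.594, -0.1153, 0.167]
ee_rot: [179.9, -0.0, -180.0]
force: [-0.5, 0.0, -1.1]
opening: 0.0615
grasp_force: 20.0
```

Run:
```python
from w import *
s,r=wr("w3"); save(r,"w3"); print(proj(r,(.677,-.155,.02)),proj(r,(.467,-.15,.02)))
```

```text
t 5.83 pos [ 0.594  -0.1153  0.167 ] rot [ 1.7995e+02 -3.0000e-02 -1.7996e+02] F [-0.5  0.  -1.1] open 0.0615 gf 20.0
[209.97276572 262.39272433] [206.90229507  19.4434629 ]
```

View pics/w3.png

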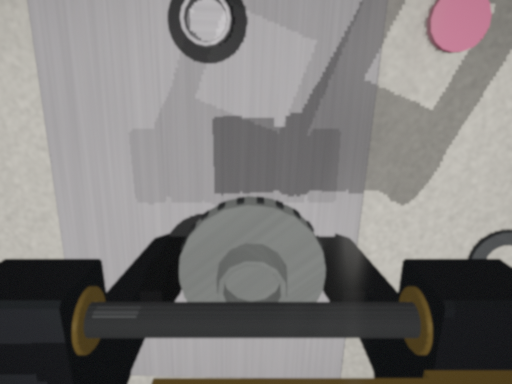

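The wrist view shows the held spreader hiding the large cup, with the small cup at (207,19) and the pink look-alike at (460,22). I'll move forward so the large cup comes into view below the held part.

Call:
play_rows(
  targets=[
    [-0.015,0,0,0],
    [-0.035,0,0,0],
    [-0.025,0,0,0],
    [-0.008,0,0,0],
    [0,0,0,0],
  ],
)

```text
t: 6.3
position: [0.6784, -0.1145, 0.1668]
ee_rot: [180.0, 0.0, -179.8]
force: [-0.6, 0.4, -1.1]
opening: 0.0615
grasp_force: 20.0
```

Call:
play_rows(
  targets=[
    [0,0,0,0],
    [0,0,0,0],
  ],
)

```text
t: 6.47
position: [0.676, -0.1155, 0.1667]
ee_rot: [180.0, -0.1, -179.9]
force: [-0.9, 0.4, -1.1]
opening: 0.0617
grasp_force: 20.0
```

Run:
```python
from w import *
s,r=wr("w4"); u=proj(r,(.677,-.155,.02)); print(u)
x0,y0=int(u[0])-80,max(0,int(u[1])-60); c=r["frame"][y0:y0+120,x0:x0+160]; print("org",x0,y0)
cv2.imwrite("pics/w4c.png",cv2.resize(c[:,:,::-1],None,fx=4,fy=4,interpolation=cv2.INTER_CUBIC))
for row in range(0,120,4): pass
print(c[int(u[1])-y0,::4].astype(int)[:,1])
```

```text
t 6.47 pos [ 0.676  -0.1155  0.1667] rot [ 1.7997e+02 -1.0000e-01 -1.7993e+02] F [-0.9  0.4 -1.1] open 0.0617 gf 20.0
[206.99004759 179.23470924]
org 126 119
[173 175 162 159 161 161 161 163 104  56  55  57 149 142 102 184 185 185
 184 186 186 185 122 107 108 108 103 106  28  21  20  21  34 109 110 108
 110 111 109 112]
```

View pics/w4c.png

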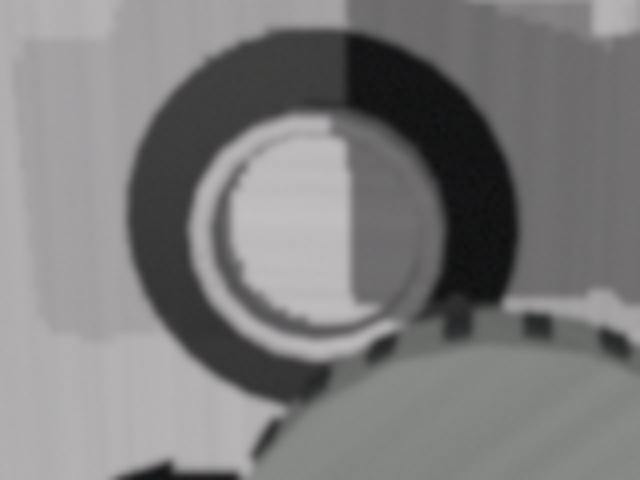

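The crop, with origin at wrist (126,119) and 4x scale, shows the large cup: black disc from x 128 to 517 around (322,222), and the bright rim centred at about (318,235). The held spreader covers only the lower right. I'll take a second view from the other side.

Call:
play_rows(
  targets=[
    [0,-0.02,0,0],
    [0,-0.03,0,0],
    [0,-0.025,0,0],
    [0,-0.005,0,0],
    [0,0,0,0],
  ],
)

```text
t: 6.93
position: [0.6762, -0.1985, 0.1674]
ee_rot: [-180.0, -0.0, 179.8]
force: [0.5, 0.3, -1.5]
opening: 0.0617
grasp_force: 20.0
```

Call:
play_rows(
  targets=[
    [0,0,0,0],
    [0,0,0,0],
  ],
)

```text
t: 7.1
position: [0.6769, -0.1953, 0.1672]
ee_rot: [180.0, -0.0, -180.0]
force: [0.1, -0.5, -1.5]
opening: 0.0613
grasp_force: 20.0
```

```bash
cat >> w.py <<'E'
from scipy.optimize import least_squares
def disc(r,guess,z,R0,tol=.008,n=120,sgn=1):
    """radial scan on plane z about guess: strongest dark->bright step near R0; robust circle of free radius (mm)"""
    g=cv2.GaussianBlur(r["frame"],(3,3),0)[...,1].astype(np.float32); P=[]
    rr=np.arange(R0-tol,R0+tol,.0004)
    for a in np.linspace(0,2*np.pi,n,endpoint=False):
        uv=np.array([proj(r,(guess[0]+q*np.cos(a),guess[1]+q*np.sin(a),z)) for q in rr],np.float32)
        if uv.min()<1 or uv[:,0].max()>510 or uv[:,1].max()>382: continue
        p=cv2.remap(g,uv[:,0].reshape(1,-1),uv[:,1].reshape(1,-1),cv2.INTER_LINEAR)[0]
        d=sgn*(p[5:]-p[:-5]); i=d.argmax()
        if d[i]>25: q=rr[i]+.001; P.append((guess[0]+q*np.cos(a),guess[1]+q*np.sin(a)))
    P=np.array(P)*1000
    f=lambda x:np.hypot(P[:,0]-x[0],P[:,1]-x[1])-x[2]
    s=least_squares(f,[guess[0]*1000,guess[1]*1000,R0*1000],loss="soft_l1",f_scale=.4)
    return s.x,len(P),np.median(np.abs(f(s.x)))
E
python3 - <<'E'
from w import *
s,r=wr("w5"); a=dict(np.load("w4.npz"))
for z in (.006,.010,.014):
    for q in (a,r):
        x,n,m=disc(q,(.677,-.155),z,.045); print(z,x.round(1),n,m.round(2))
b=dict(np.load("w3.npz")); T=dict(np.load("top0.npz")); S=dict(np.load("side0.npz"))
print("small w3",disc(b,(.467,-.15),.010,.032))
for q in(T,S): print("top/side L",disc(q,(.677,-.155),.010,.045)[0].round(1),"S",disc(q,(.467,-.15),.010,.032)[0].round(1))
E
```

```text
t 7.1 pos [ 0.6769 -0.1953  0.1672] rot [ 1.7996e+02 -2.0000e-02 -1.7995e+02] F [ 0.1 -0.5 -1.5] open 0.0613 gf 20.0
0.006 [ 676.6 -157.5   45. ] 104 0.18
0.006 [ 676.8 -156.2   45. ] 105 0.23
0.01 [ 675.7 -157.    44.4] 102 0.15
0.01 [ 675.8 -156.7   44.4] 104 0.23
0.014 [ 674.7 -156.5   43.8] 104 0.15
0.014 [ 674.9 -157.2   43.8] 104 0.2
small w3 (array([ 466.14779748, -151.06934154,   31.73185075]), 75, np.float64(0.15211258508298542))Traceback (most recent call last):
  File "<stdin>", line 8, in <module>
  File "w.py", line 37, in disc
    s=least_squares(f,[guess[0]*1000,guess[1]*1000,R0*1000],loss="soft_l1",f_scale=.4)
    return func(*args, **kwargs)
    vector_fun = VectorFunction(
        fun_wrapped,
    ...<6 lines>...
        workers=workers
    )
    self._update_fun()
    ~~~~~~~~~~~~~~~~^^
    self.f = self.fun_wrapped(xp_copy(self.x))
             ~~~~~~~~~~~~~~~~^^^^^^^^^^^^^^^^^
    return np.atleast_1d(self.fun(x))
                         ~~~~~~~~^^^
    return self.f(x, *self.args, **self.kwargs)
           ~~~~~~^^^^^^^^^^^^^^^^^^^^^^^^^^^^^^
  File "w.py", line 36, in <lambda>
    f=lambda x:np.hypot(P[:,0]-x[0],P[:,1]-x[1])-x[2]
                        ~^^^^^
IndexError: too many indices for array: array is 1-dimensional, but 2 were indexed
```

Two views put the large cup at (675.7, -156.9), with the disc at about z = 0.010. The small cup is near (466.1, -151.1), so the spacing comes out at 210 mm, as stated. Next: centre and lower.

Call:
play_rows(
  targets=[
    [0.0007,0.013,0.01,0],
    [0,0.015,0.025,0],
    [0,0.0076,0.035,0],
    [0,0.0025,0.03,0],
    [0,0,0.012,0],
  ],
)

```text
t: 7.57
position: [0.6731, -0.1541, 0.0494]
ee_rot: [179.8, -0.4, -179.8]
force: [-1.2, 0.8, -2.0]
opening: 0.0613
grasp_force: 20.0
```

Call:
play_rows(
  targets=[
    [0,0,0.004,0],
    [0,0,0,0],
    [0,0,0,0],
  ],
)

```text
t: 7.82
position: [0.6777, -0.1588, 0.0529]
ee_rot: [-179.9, 0.1, -180.0]
force: [0.3, -0.6, -0.8]
opening: 0.0614
grasp_force: 20.0
```

Call:
play_rows(
  targets=[
    [0,0,0.003,0],
    [0,0,0.003,0],
    [0,0,0.003,0],
    [0,0,0.003,0],
    [0,0,0,0],
  ],
)

```text
t: 8.23
position: [0.6761, -0.1585, 0.0387]
ee_rot: [180.0, -0.0, 180.0]
force: [0.2, 0.4, -1.3]
opening: 0.0612
grasp_force: 20.0
```

Call:
play_rows(
  targets=[
    [0,0,0,0],
    [0,0,0,0],
  ],
)

```text
t: 8.4
position: [0.6765, -0.1586, 0.0392]
ee_rot: [180.0, 0.0, -180.0]
force: [-0.6, 0.1, -1.5]
opening: 0.0613
grasp_force: 20.0
```

Call:
play_rows(
  targets=[
    [0.0003,0.0013,0.005,0],
    [0,0,0.005,0],
    [0,0,0.004,0],
    [0,0,0.003,0],
    [0,0,0.003,0],
  ],
)

```text
t: 8.82
position: [0.6759, -0.1571, 0.0184]
ee_rot: [180.0, -0.0, -180.0]
force: [-0.8, 0.0, -2.1]
opening: 0.0616
grasp_force: 20.0
```

Call:
play_rows(
  targets=[
    [0,0,0.002,0],
    [0,0,0.0005,0],
    [0,0,0,0],
    [0,0,0,0],
  ],
)

```text
t: 9.15
position: [0.6763, -0.1572, 0.0169]
ee_rot: [-180.0, 0.0, -180.0]
force: [1.0, 0.3, -1.3]
opening: 0.0611
grasp_force: 20.0
```

Call:
play_rows(
  targets=[
    [0,0,0.0008,0],
    [0,0,0.0008,0],
    [0,0,0,0],
    [0,0,0,0],
  ],
)

```text
t: 9.48
position: [0.6765, -0.1573, 0.0156]
ee_rot: [-180.0, 0.0, -180.0]
force: [-1.0, 0.6, 1.1]
opening: 0.0612
grasp_force: 20.0
```

Contact is felt exactly at seating height. I'll release, back off and check.

Call:
play_rows(
  targets=[
    [0,0,0,0],
    [0,0,0,0],
    [0,0,0,0],
    [0,0,0,0],
    [0,0,0,0],
  ],
  fingers=0.088,
)

```text
t: 9.9
position: [0.6762, -0.1572, 0.0151]
ee_rot: [180.0, -0.0, -180.0]
force: [0.2, -1.3, -0.5]
opening: 0.088
grasp_force: 0.0
```

Call:
play_rows(
  targets=[
    [0,0,-0.01,0],
    [0,0,-0.025,0],
    [0,0,-0.035,0],
    [0.01,0,-0.035,0],
    [0.025,0,-0.02,0],
  ],
)

```text
t: 10.32
position: [0.6446, -0.1581, 0.1457]
ee_rot: [-179.8, 0.4, -179.9]
force: [-0.9, 0.2, 1.2]
opening: 0.0878
grasp_force: 0.0
```

Call:
play_rows(
  targets=[
    [0.015,0,-0.005,0],
    [0,0,0,0],
    [0,0,0,0],
    [0,0,0,0],
  ],
)

```text
t: 10.65
position: [0.6264, -0.1572, 0.1449]
ee_rot: [180.0, -0.0, -180.0]
force: [0.1, -0.2, -0.7]
opening: 0.0881
grasp_force: 0.0
```

Run:
```python
from w import *
s,r=wr("w6"); u=proj(r,(.676,-.157,.034)); print(u)
x0,y0=int(u[0])-80,max(0,int(u[1])-60); c=r["frame"][y0:y0+120,x0:x0+160]; print("org",x0,y0)
cv2.imwrite("pics/w6c.png",cv2.resize(c[:,:,::-1],None,fx=4,fy=4,interpolation=cv2.INTER_CUBIC))
for z in(.031,.034,.037):
    c=circ(r,"alu",(.676,-.157,.034),z,31); print(z,c[0].round(1),c[1].round(1),c[2],c[3])
    c=disc(r,(.676,-.157),z,.031,sgn=-1,tol=.005); print(c)
```

```text
t 10.65 pos [ 0.6264 -0.1572  0.1449] rot [ 179.99   -0.   -180.  ] F [ 0.1 -0.2 -0.7] open 0.0881 gf 0.0
[251.9382177  246.96436861]
org 171 186
0.031 [ 606.2 -172.7] [236.1 272.8] [66  0] [413 301]
(array([ 677.27525553, -157.30373485,   31.57707992]), 104, np.float64(0.22109583249330456))
0.034 [ 605.6 -172.5] [233.4 269.6] [66  0] [413 301]
(array([ 675.84746383, -157.33270215,   31.21086077]), 103, np.float64(0.2561752410655167))
0.037 [ 605.  -172.3] [230.7 266.5] [66  0] [413 301]
(array([ 674.39748179, -157.32003184,   30.84837876]), 102, np.float64(0.2548713006157364))
```

View pics/w6c.png

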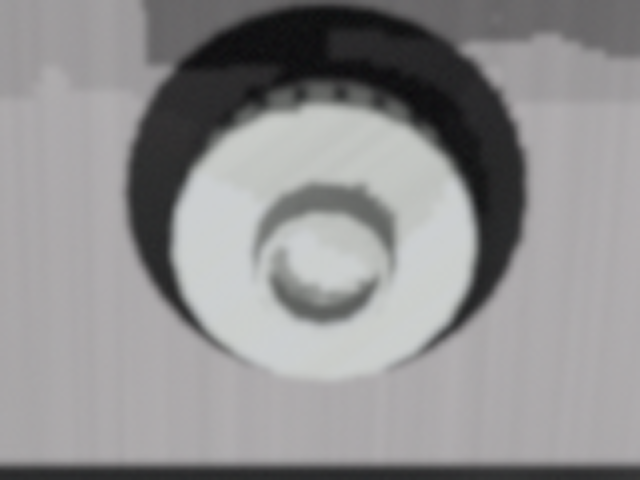

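The spreader is home: its crown at z = 0.034 has radius 31.2 mm, centre (675.9, -157.3). In the crop it sits level and concentric in the black disc. Next is the ring.

Call:
play_rows(
  targets=[
    [0,0.02,0,0],
    [0,0.035,0,0],
    [0,0.04,0,0],
    [0,0.04,0,0],
    [0,0.04,0,0],
  ],
)

```text
t: 11.12
position: [0.626, 0.0195, 0.1438]
ee_rot: [180.0, -0.1, 180.0]
force: [0.2, -0.3, -0.5]
opening: 0.0881
grasp_force: 0.0
```

Call:
play_rows(
  targets=[
    [-0.004,0.035,0,0],
    [-0.004,0.025,0,0],
    [0,0.01,0,0],
    [0,0,0,0],
    [0,0,0,0],
  ],
)

```text
t: 11.53
position: [0.634, 0.0877, 0.1441]
ee_rot: [-180.0, -0.1, -179.9]
force: [0.8, -0.4, -0.7]
opening: 0.0881
grasp_force: 0.0
```

```bash
python3 -c "
from w import *
wr('w7')"
```

```text
t 11.53 pos [0.634  0.0877 0.1441] rot [-1.7997e+02 -8.0000e-02 -1.7992e+02] F [ 0.8 -0.4 -0.7] open 0.0881 gf 0.0
```

Call:
play_rows(
  targets=[
    [0,0.015,0,0],
    [0,0.02,0,0],
    [0,0.01,0,0],
    [0,0,0,0],
    [0,0,0,0],
  ],
)

```text
t: 12.0
position: [0.6341, 0.1326, 0.1451]
ee_rot: [-180.0, -0.0, -180.0]
force: [0.8, -0.3, -0.4]
opening: 0.0881
grasp_force: 0.0
```

Run:
```python
from w import *
s,r=wr("w8"); a=dict(np.load("w7.npz"))
for z in (.003,.007,.011):
    for q in (a,r):
        x,n,m=disc(q,(.684,.138),z,.034); print("ring",z,x.round(1),n,m.round(2))
a=dict(np.load("w0.npz"));b=dict(np.load("w2.npz"))
for n,g,z,R0 in(("flat",(.5555,.1615),.013,.024),("dome",(.443,.288),.012,.018)):
    for q in(a,b,r):
        try: x,k,m=disc(q,g,z,R0); print(n,x.round(1),k,m.round(2))
        except Exception: pass
```

```text
t 12.0 pos [0.6341 0.1326 0.1451] rot [-179.98   -0.   -179.96] F [ 0.8 -0.3 -0.4] open 0.0881 gf 0.0
ring 0.003 [684.9 136.5  34.3] 120 0.22
ring 0.003 [684.9 136.3  34.1] 120 0.27
ring 0.007 [683.1 135.8  33.8] 120 0.27
ring 0.007 [683.1 136.2  33.7] 120 0.25
ring 0.011 [681.4 135.1  33.3] 120 0.27
ring 0.011 [681.4 136.2  33.2] 120 0.27
flat [554.1 161.6  24.9] 120 0.52
flat [554.3 161.5  24.8] 120 0.52
flat [555.4 160.   23.6] 117 0.13
dome [442.7 287.6  17.9] 120 0.32
dome [443.  287.6  18. ] 120 0.29
```

Call:
play_rows(
  targets=[
    [-0.015,0.001,0.015,0],
    [-0.02,0.0014,0.028,0],
    [-0.0114,0.001,0.032,0],
    [-0.003,0,0.022,0],
    [0,0,0.011,0],
  ],
)

```text
t: 12.47
position: [0.6821, 0.1347, 0.0331]
ee_rot: [-180.0, -0.3, 179.9]
force: [0.1, 0.7, -0.3]
opening: 0.0879
grasp_force: 0.0
```

Call:
play_rows(
  targets=[
    [0,0,0.004,0],
    [0,0,0.002,0],
    [0,0,0,0],
    [0,0,0,0],
    [0,0,0,0],
  ],
)

```text
t: 12.88
position: [0.6846, 0.1362, 0.0332]
ee_rot: [180.0, 0.2, -180.0]
force: [-0.3, 0.1, 0.1]
opening: 0.0879
grasp_force: 0.0
```

Call:
play_rows(
  targets=[
    [0.0006,0,0.009,0],
    [0,0,0.009,0],
    [0,0,0.007,0],
    [0,0,0.004,0],
    [0,0,0.001,0],
  ],
)

```text
t: 13.3
position: [0.6818, 0.1362, 0.0005]
ee_rot: [-180.0, -0.2, -180.0]
force: [-6.9, -1.0, 11.4]
opening: 0.0879
grasp_force: 5.8
```

Call:
play_rows(
  targets=[
    [0,0,0,0],
    [0,0,0,0],
    [0,0,0,0],
  ],
)

```text
t: 13.55
position: [0.6828, 0.1362, 0.0006]
ee_rot: [-180.0, -0.0, -180.0]
force: [-0.5, -0.8, 0.7]
opening: 0.0879
grasp_force: 0.0
```

Call:
play_rows(
  targets=[
    [0,0,0,0],
    [0,0,0,0],
    [0,0,0,0],
    [0,0,0,0],
    [0,0,0,0],
  ],
  fingers=0.055,
  grip_force=20,
)

```text
t: 13.97
position: [0.6829, 0.1362, 0.001]
ee_rot: [180.0, -0.0, -180.0]
force: [-0.4, -0.4, -1.2]
opening: 0.0672
grasp_force: 20.0
```

Call:
play_rows(
  targets=[
    [0,0,0,0],
    [0,0,0,0],
    [0,0,0,0],
  ],
)

```text
t: 14.22
position: [0.6828, 0.1362, 0.001]
ee_rot: [-180.0, -0.0, -180.0]
force: [-0.5, -0.2, -1.4]
opening: 0.0675
grasp_force: 20.0
```

Call:
play_rows(
  targets=[
    [0,0,-0.01,0],
    [0,0,-0.025,0],
    [0,0,-0.035,0],
    [0,0,-0.03,0],
    [0,-0.015,-0.02,0],
  ],
)

```text
t: 14.63
position: [0.6842, 0.1235, 0.1257]
ee_rot: [179.9, 0.3, -179.9]
force: [1.0, -0.2, -0.7]
opening: 0.0674
grasp_force: 20.0
```

Call:
play_rows(
  targets=[
    [0.002,-0.03,-0.005,0],
    [0.002,-0.04,0,0],
    [0.0026,-0.04,0,0],
    [0.001,-0.04,0,0],
    [0,-0.04,0,0],
  ],
)

```text
t: 15.05
position: [0.675, -0.0703, 0.1273]
ee_rot: [-180.0, 0.0, -180.0]
force: [0.6, 0.2, -0.8]
opening: 0.0676
grasp_force: 20.0
```

Call:
play_rows(
  targets=[
    [0,-0.035,0,0],
    [0,-0.028,0.005,0],
    [0,-0.017,0.012,0],
    [0,-0.0085,0.015,0],
    [0,0,0.01,0],
  ],
)

```text
t: 15.47
position: [0.6744, -0.1583, 0.0818]
ee_rot: [180.0, -0.1, 179.9]
force: [-0.8, 1.2, -2.5]
opening: 0.0673
grasp_force: 20.0
```

Call:
play_rows(
  targets=[
    [0,0,0.006,0],
    [0,0,0,0],
    [0,0,0,0],
    [0,0,0,0],
    [0,0,0,0],
  ],
)

```text
t: 15.88
position: [0.6761, -0.1563, 0.079]
ee_rot: [-180.0, 0.1, -179.9]
force: [0.2, -0.3, -1.0]
opening: 0.0676
grasp_force: 20.0
```

Call:
play_rows(
  targets=[
    [0.0005,-0.0008,0.008,0],
    [0,0,0.009,0],
    [0,0,0.009,0],
    [0,0,0.007,0],
    [0,0,0.004,0],
  ],
)

```text
t: 16.3
position: [0.6738, -0.1577, 0.0389]
ee_rot: [179.9, -0.1, 180.0]
force: [0.1, 0.4, -1.0]
opening: 0.0673
grasp_force: 20.0
```

Call:
play_rows(
  targets=[
    [0,0,0.003,0],
    [0,0,0.001,0],
    [0,0,0,0],
    [0,0,0,0],
    [0,0,0,0],
  ],
)

```text
t: 16.72
position: [0.6753, -0.1583, 0.0377]
ee_rot: [-180.0, 0.1, -180.0]
force: [-0.6, 0.7, -0.9]
opening: 0.0675
grasp_force: 20.0
```

Call:
play_rows(
  targets=[
    [0,0.001,0.001,0],
    [0,0,0.001,0],
    [0,0,0.0007,0],
    [0,0,0,0],
    [0,0,0,0],
  ],
)

```text
t: 17.13
position: [0.6751, -0.157, 0.0349]
ee_rot: [-180.0, 0.0, -180.0]
force: [-2.0, 1.9, 2.7]
opening: 0.0675
grasp_force: 20.0
```

Call:
play_rows(
  targets=[
    [0,0,0,0],
    [0,0,0,0],
    [0,0,0,0],
    [0,0,0,0],
    [0,0,0,0],
  ],
  fingers=0.088,
)

```text
t: 17.55
position: [0.6748, -0.1571, 0.0342]
ee_rot: [180.0, -0.0, -180.0]
force: [-0.3, 0.1, -0.3]
opening: 0.088
grasp_force: 0.0
```

Call:
play_rows(
  targets=[
    [0,0,-0.008,0],
    [0,0,-0.02,0],
    [0,0,-0.035,0],
    [0.01,0,-0.03,0],
    [0.025,0,-0.015,0],
  ],
)

```text
t: 17.97
position: [0.6435, -0.1581, 0.1479]
ee_rot: [-179.8, 0.5, -179.9]
force: [0.4, -0.1, 0.6]
opening: 0.0878
grasp_force: 0.0
```

Call:
play_rows(
  targets=[
    [0.015,0,-0.002,0],
    [0,0,0,0],
    [0,0,0,0],
    [0,0,0,0],
  ],
)

```text
t: 18.3
position: [0.6253, -0.1572, 0.1443]
ee_rot: [180.0, 0.0, -180.0]
force: [0.5, -0.8, -0.7]
opening: 0.0882
grasp_force: 0.0
```

Run:
```python
from w import *
s,r=wr("w9"); u=proj(r,(.676,-.157,.04))
x0,y0=int(u[0])-80,max(0,int(u[1])-60); c=r["frame"][y0:y0+120,x0:x0+160]; print("org",x0,y0)
cv2.imwrite("pics/w9c.png",cv2.resize(c[:,:,::-1],None,fx=4,fy=4,interpolation=cv2.INTER_CUBIC))
print("ring hole",disc(r,(.676,-.157),.041,.019,sgn=-1,tol=.004),"hub bore",disc(r,(.676,-.157),.047,.011,sgn=1,tol=.004))
```

```text
t 18.3 pos [ 0.6253 -0.1572  0.1443] rot [ 1.8e+02  1.0e-02 -1.8e+02] F [ 0.5 -0.8 -0.7] open 0.0882 gf 0.0
org 171 191
ring hole (array([ 674.55047794, -156.84077214,   18.35710826]), 120, np.float64(0.1812723738744797)) hub bore (array([ 675.47646529, -157.23046375,   10.90305137]), 65, np.float64(0.0926437937162774))
```

View pics/w9c.png

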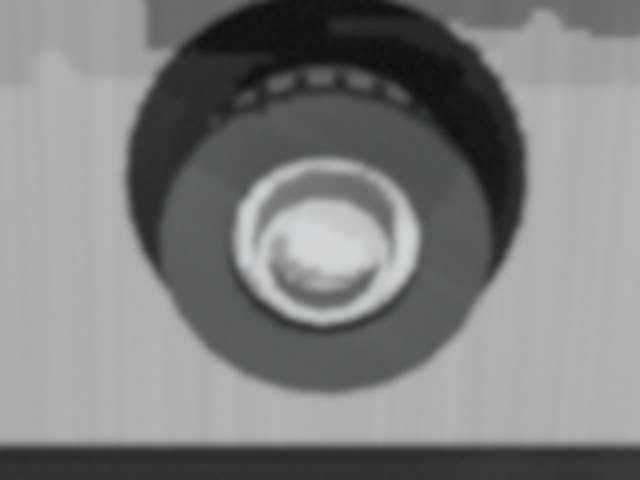

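The ring is home and concentric round the hub, whose bore is at (675.5, -157.2). Next is the dome cap.

Call:
play_rows(
  targets=[
    [0.009,0.017,0,0],
    [0.0175,0.034,0,0],
    [0.0175,0.034,0,0],
    [0.0175,0.034,0,0],
    [0.0175,0.034,0,0],
  ],
)

```text
t: 18.77
position: [0.5452, -0.0027, 0.1435]
ee_rot: [180.0, -0.1, 180.0]
force: [1.1, 1.2, 0.4]
opening: 0.0881
grasp_force: 0.0
```

Call:
play_rows(
  targets=[
    [0.0175,0.034,0,0],
    [0.0175,0.034,0,0],
    [0.0175,0.034,0,0],
    [0.0175,0.034,0,0],
    [0.0175,0.034,0,0],
  ],
)

```text
t: 19.18
position: [0.4576, 0.1675, 0.144]
ee_rot: [180.0, -0.0, -180.0]
force: [-0.1, -0.3, 0.5]
opening: 0.0879
grasp_force: 0.0
```

Call:
play_rows(
  targets=[
    [0.0175,0.034,0,0],
    [0.0175,0.034,0,0],
    [0.0175,0.034,0,0],
    [0.009,0.017,0,0],
    [0.005,0.0028,0,0],
  ],
)

```text
t: 19.6
position: [0.3904, 0.2906, 0.144]
ee_rot: [180.0, -0.1, -179.8]
force: [0.4, 0.6, 0.2]
opening: 0.088
grasp_force: 0.0
```

Call:
play_rows(
  targets=[
    [0,0,0,0],
    [0,0,0,0],
    [0,0,0,0],
    [0,0,0,0],
  ],
)

```text
t: 19.93
position: [0.3926, 0.2867, 0.1443]
ee_rot: [-180.0, -0.0, 179.9]
force: [0.6, -1.0, -0.1]
opening: 0.088
grasp_force: 0.0
```

Run:
```python
from w import *
s,r=wr("w10"); a=dict(np.load("w0.npz"));b=dict(np.load("w2.npz"))
for z in (.006,.012,.018):
    for q in (a,b,r):
        try: x,n,m=disc(q,(.443,.2876),z,.018); print("dome",z,x.round(1),n,m.round(2))
        except Exception as e: print("x")
```

```text
t 19.93 pos [0.3926 0.2867 0.1443] rot [-179.99   -0.    179.91] F [ 0.6 -1.  -0.1] open 0.088 gf 0.0
dome 0.006 [442.6 286.7  18.2] 120 0.24
dome 0.006 [442.3 287.1  18.3] 120 0.28
dome 0.006 [444.  286.8  18.9] 120 0.43
dome 0.012 [442.7 287.6  17.9] 120 0.35
dome 0.012 [442.9 287.6  18. ] 120 0.23
dome 0.012 [441.4 286.9  18.5] 120 0.38
dome 0.018 [442.8 288.7  17.6] 120 0.31
dome 0.018 [443.5 288.1  17.6] 120 0.31
dome 0.018 [438.8 286.8  18. ] 120 0.37
```

Call:
play_rows(
  targets=[
    [-0.015,0,0.015,0],
    [-0.02,0,0.028,0],
    [-0.012,0,0.032,0],
    [-0.0029,0,0.022,0],
    [0,0,0.01,0],
  ],
)

```text
t: 20.4
position: [0.4412, 0.2859, 0.0343]
ee_rot: [-179.9, -0.2, 179.9]
force: [0.2, 0.0, -0.4]
opening: 0.0881
grasp_force: 0.0
```

Call:
play_rows(
  targets=[
    [0,0,0.003,0],
    [0,0,0,0],
    [0,0,0,0],
    [0,0,0,0],
    [0,0,0,0],
  ],
  fingers=0.06,
)

```text
t: 20.82
position: [0.4426, 0.2881, 0.036]
ee_rot: [179.9, 0.1, -180.0]
force: [0.3, -0.2, -0.2]
opening: 0.0603
grasp_force: 0.0
```

Call:
play_rows(
  targets=[
    [0,0,0.008,0],
    [0,0,0.009,0],
    [0,0,0.007,0],
    [0,0,0.004,0],
    [0,0,0,0],
  ],
)

```text
t: 21.23
position: [0.4405, 0.2872, 0.0048]
ee_rot: [-179.9, -0.2, -180.0]
force: [-0.4, -0.1, 0.2]
opening: 0.0603
grasp_force: 0.0
```

Call:
play_rows(
  targets=[
    [0,0,0,0],
    [0,0,0,0],
    [0,0,0,0],
  ],
)

```text
t: 21.48
position: [0.442, 0.2878, 0.0066]
ee_rot: [180.0, 0.0, -180.0]
force: [-0.2, 0.5, 0.1]
opening: 0.0601
grasp_force: 0.0
```

Lower 3.5 mm more, then grip.

Call:
play_rows(
  targets=[
    [0,0,0.0015,0],
    [0,0,0.0015,0],
    [0,0,0.0008,0],
    [0,0,0,0],
    [0,0,0,0],
  ],
)

```text
t: 21.9
position: [0.4416, 0.2876, 0.0026]
ee_rot: [-180.0, -0.0, -180.0]
force: [-0.4, -0.2, 0.3]
opening: 0.0601
grasp_force: 0.0
```

Call:
play_rows(
  targets=[
    [0,0,0,0],
    [0,0,0,0],
    [0,0,0,0],
    [0,0,0,0],
    [0,0,0,0],
  ],
  fingers=0.025,
  grip_force=15,
)

```text
t: 22.32
position: [0.4417, 0.2877, 0.0027]
ee_rot: [180.0, 0.0, -180.0]
force: [0.2, -1.1, 0.4]
opening: 0.0348
grasp_force: 15.0
```

Call:
play_rows(
  targets=[
    [0,0,0,0],
    [0,0,0,0],
    [0,0,0,0],
  ],
)

```text
t: 22.57
position: [0.4417, 0.2877, 0.0026]
ee_rot: [180.0, 0.0, -180.0]
force: [0.2, 0.8, -0.3]
opening: 0.0349
grasp_force: 15.0
```

Call:
play_rows(
  targets=[
    [0,0,-0.01,0],
    [0,0,-0.025,0],
    [0,0,-0.035,0],
    [0,0,-0.035,0],
    [-0.009,-0.017,-0.015,0],
  ],
)

```text
t: 22.98
position: [0.4517, 0.2731, 0.1277]
ee_rot: [179.8, 0.3, -179.8]
force: [1.7, 1.0, -0.3]
opening: 0.0348
grasp_force: 15.0
```

Call:
play_rows(
  targets=[
    [-0.0175,-0.034,-0.005,0],
    [-0.0175,-0.034,0,0],
    [-0.0175,-0.034,0,0],
    [-0.0175,-0.034,0,0],
    [-0.0175,-0.034,0,0],
  ],
)

```text
t: 23.4
position: [0.5388, 0.0991, 0.1286]
ee_rot: [180.0, 0.0, -180.0]
force: [0.7, 0.7, -0.9]
opening: 0.035
grasp_force: 15.0
```

Call:
play_rows(
  targets=[
    [-0.0175,-0.034,0,0],
    [-0.0175,-0.034,0,0],
    [-0.0175,-0.034,0,0],
    [-0.0175,-0.034,0,0],
    [-0.0175,-0.034,0,0],
  ],
)

```text
t: 23.82
position: [0.6262, -0.0711, 0.1283]
ee_rot: [180.0, 0.0, -180.0]
force: [1.4, 0.9, -0.6]
opening: 0.0348
grasp_force: 15.0
```

Call:
play_rows(
  targets=[
    [-0.0175,-0.034,0,0],
    [-0.0175,-0.034,0,0],
    [-0.0095,-0.015,0.008,0],
    [-0.0045,-0.005,0.016,0],
    [0,0,0.014,0],
  ],
)

```text
t: 24.23
position: [0.6757, -0.1597, 0.0899]
ee_rot: [-179.9, 0.1, 179.9]
force: [0.2, 0.0, -1.5]
opening: 0.035
grasp_force: 15.0
```

Call:
play_rows(
  targets=[
    [0,0,0.004,0],
    [0,0,0,0],
    [0,0,0,0],
    [0,0,0,0],
    [0,0,0,0],
  ],
)

```text
t: 24.65
position: [0.6753, -0.1567, 0.087]
ee_rot: [-180.0, 0.1, -179.9]
force: [1.2, 1.3, -0.8]
opening: 0.0349
grasp_force: 15.0
```

Call:
play_rows(
  targets=[
    [0,-0.0004,0.008,0],
    [0,0,0.008,0],
    [0,0,0.006,0],
    [0,0,0.004,0],
    [0,0,0.001,0],
  ],
)

```text
t: 25.07
position: [0.6738, -0.1573, 0.0569]
ee_rot: [179.9, -0.1, -180.0]
force: [-0.4, -0.3, -1.2]
opening: 0.0347
grasp_force: 15.0
```

Call:
play_rows(
  targets=[
    [0,0,0,0],
    [0,0,0,0],
    [0,0,0,0],
  ],
)

```text
t: 25.32
position: [0.6751, -0.1579, 0.059]
ee_rot: [-180.0, 0.0, -180.0]
force: [0.3, 0.2, -1.7]
opening: 0.0348
grasp_force: 15.0
```

Call:
play_rows(
  targets=[
    [0,0.0005,0.004,0],
    [0,0,0.004,0],
    [0,0,0.003,0],
    [0,0,0.002,0],
    [0,0,0.001,0],
  ],
)

```text
t: 25.73
position: [0.6744, -0.157, 0.0439]
ee_rot: [180.0, -0.1, -180.0]
force: [-0.3, -0.0, -0.2]
opening: 0.0349
grasp_force: 15.0
```

Call:
play_rows(
  targets=[
    [0,0,0.0006,0],
    [0,0,0,0],
    [0,0,0,0],
  ],
)

```text
t: 25.98
position: [0.6749, -0.1573, 0.0442]
ee_rot: [-180.0, 0.0, -180.0]
force: [-0.2, 0.3, -0.5]
opening: 0.0351
grasp_force: 15.0
```

Call:
play_rows(
  targets=[
    [0,0,0.0006,0],
    [0,0,0.0003,0],
    [0,0,0,0],
    [0,0,0,0],
  ],
)

```text
t: 26.32
position: [0.6751, -0.1573, 0.0436]
ee_rot: [-180.0, 0.0, -180.0]
force: [-0.5, 0.4, 2.8]
opening: 0.0348
grasp_force: 15.0
```

Call:
play_rows(
  targets=[
    [0,0,0,0],
    [0,0,0,0],
    [0,0,0,0],
    [0,0,0,0],
    [0,0,0,0],
  ],
  fingers=0.07,
)

```text
t: 26.73
position: [0.6747, -0.1572, 0.0429]
ee_rot: [180.0, -0.0, -180.0]
force: [0.2, 1.0, 0.7]
opening: 0.0662
grasp_force: 0.0
```

Call:
play_rows(
  targets=[
    [0,0,-0.008,0],
    [0,0,-0.02,0],
    [0,0,-0.035,0],
    [0.01,0,-0.03,0],
    [0.025,0,-0.01,0],
  ],
)

```text
t: 27.15
position: [0.644, -0.1585, 0.1527]
ee_rot: [-179.8, 0.6, -179.9]
force: [-0.2, -0.5, 1.6]
opening: 0.0702
grasp_force: 0.0
```

Call:
play_rows(
  targets=[
    [0.015,0,0,0],
    [0,0,0,0],
    [0,0,0,0],
    [0,0,0,0],
  ],
)

```text
t: 27.48
position: [0.6253, -0.1573, 0.1462]
ee_rot: [180.0, 0.0, -180.0]
force: [-0.1, 0.1, -1.1]
opening: 0.0697
grasp_force: 0.0
```

Run:
```python
from w import *
s,r=wr("w11"); u=proj(r,(.676,-.157,.04))
x0,y0=int(u[0])-80,max(0,int(u[1])-60); c=r["frame"][y0:y0+120,x0:x0+160]; print("org",x0,y0)
cv2.imwrite("pics/w11c.png",cv2.resize(c[:,:,::-1],None,fx=4,fy=4,interpolation=cv2.INTER_CUBIC))
```

```text
t 27.48 pos [ 0.6253 -0.1573  0.1462] rot [ 1.8e+02  2.0e-02 -1.8e+02] F [-0.1  0.1 -1.1] open 0.0697 gf 0.0
org 172 190
```

View pics/w11c.png

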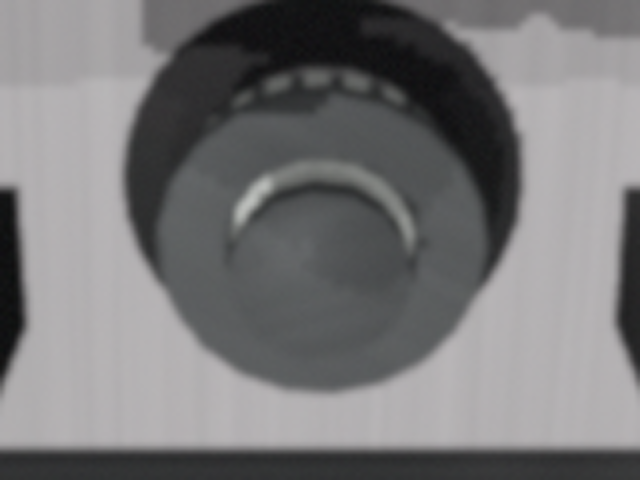

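The dome sits level and centred on the hub, with an even sliver of hub behind it. Next I'll view the small cup from two places, then the small spreader.

Call:
play_rows(
  targets=[
    [0.018,0,0,0],
    [0.035,0,0,0],
    [0.038,0,0,0],
    [0.038,0,0,0],
    [0.038,0,0,0],
  ],
  fingers=0.088,
)

```text
t: 27.95
position: [0.4567, -0.1569, 0.1454]
ee_rot: [180.0, -0.0, -179.9]
force: [-0.9, -0.0, 0.8]
opening: 0.0879
grasp_force: 0.0
```

Call:
play_rows(
  targets=[
    [0.029,0,0,0],
    [0.0143,0,0,0],
    [0,0,0,0],
    [0,0,0,0],
    [0,0,0,0],
  ],
)

```text
t: 28.37
position: [0.4158, -0.1578, 0.1465]
ee_rot: [-180.0, 0.1, -180.0]
force: [0.5, -0.3, 0.4]
opening: 0.0882
grasp_force: 0.0
```

```bash
python3 -c "
from w import *
wr('w12')"
```

```text
t 28.37 pos [ 0.4158 -0.1578  0.1465] rot [-1.7997e+02  6.0000e-02 -1.7999e+02] F [ 0.5 -0.3  0.4] open 0.0882 gf 0.0
```

Call:
play_rows(
  targets=[
    [0,0.02,0,0],
    [0,0.025,0,0],
    [0,0.015,0,0],
    [0,0,0,0],
    [0,0,0,0],
  ],
)

```text
t: 28.83
position: [0.4154, -0.0969, 0.1461]
ee_rot: [-180.0, 0.0, -179.8]
force: [0.6, -0.8, -0.2]
opening: 0.088
grasp_force: 0.0
```

Run:
```python
from w import *
s,r=wr("w13"); a=dict(np.load("w12.npz"))
for z in (.006,.010,.014):
    for q in (a,r):
        x,n,m=disc(q,(.466,-.151),z,.032); print("scup",z,x.round(1),n,m.round(2))
```

```text
t 28.83 pos [ 0.4154 -0.0969  0.1461] rot [-1.7998e+02  1.0000e-02 -1.7984e+02] F [ 0.6 -0.8 -0.2] open 0.088 gf 0.0
scup 0.006 [ 467.6 -151.3   32. ] 120 0.15
scup 0.006 [ 467.4 -152.    32.2] 114 0.19
scup 0.01 [ 465.8 -151.4   31.6] 120 0.17
scup 0.01 [ 465.7 -151.2   31.7] 114 0.17
scup 0.014 [ 464.  -151.5   31.1] 120 0.13
scup 0.014 [ 463.9 -150.4   31.3] 114 0.2
```

Call:
play_rows(
  targets=[
    [0.01,0.02,0,0],
    [0.01,0.035,0,0],
    [0.01,0.038,0,0],
    [0.01,0.038,0,0],
    [0.01,0.035,0,0],
  ],
)

```text
t: 29.3
position: [0.3646, 0.0694, 0.1464]
ee_rot: [-180.0, 0.1, 179.9]
force: [-0.6, 0.9, -0.5]
opening: 0.0879
grasp_force: 0.0
```

Call:
play_rows(
  targets=[
    [0,0.025,0,0],
    [0,0.01,0,0],
    [0,0,0,0],
    [0,0,0,0],
    [0,0,0,0],
  ],
)

```text
t: 29.72
position: [0.365, 0.1028, 0.1462]
ee_rot: [-180.0, 0.0, 180.0]
force: [0.6, 0.4, 0.2]
opening: 0.0881
grasp_force: 0.0
```

Run:
```python
from w import *
s,r=wr("w14"); a=dict(np.load("w0.npz"))
for z in (.017,.021,.025):
    for q in (a,r):
        c=circ(q,"alu",(.415,.157,.021),z,21); print(z,c[0].round(1),c[1].round(1),c[2],c[3])
```

```text
t 29.72 pos [0.365  0.1028 0.1462] rot [-179.98    0.    179.97] F [0.6 0.4 0.2] open 0.0881 gf 0.0
0.017 [416.2 151.5] [39.9 40.4] [33 38] [73 81]
0.017 [417.4 153.3] [39.9 40.8] [286 219] [333 261]
0.021 [416.6 153.7] [39.4 40. ] [33 38] [73 81]
0.021 [415.6 152.6] [39.3 40.2] [286 219] [333 261]
0.025 [416.9 155.9] [39.  39.6] [33 38] [73 81]
0.025 [413.7 151.9] [38.8 39.6] [286 219] [333 261]
```

Call:
play_rows(
  targets=[
    [-0.015,0.015,0.01,0],
    [-0.02,0.018,0.025,0],
    [-0.012,0.013,0.033,0],
    [-0.004,0.004,0.026,0],
    [0,0,0.012,0],
  ],
  fingers=0.065,
)

```text
t: 30.18
position: [0.415, 0.1531, 0.0371]
ee_rot: [-180.0, -0.2, 179.9]
force: [-0.2, 0.2, 0.0]
opening: 0.0653
grasp_force: 0.0
```

Call:
play_rows(
  targets=[
    [0,0,0.004,0],
    [0,0,0,0],
    [0,0,0,0],
    [0,0,0,0],
    [0,0,0,0],
  ],
)

```text
t: 30.6
position: [0.4165, 0.1535, 0.0374]
ee_rot: [180.0, 0.1, 180.0]
force: [0.1, -0.2, 0.9]
opening: 0.0648
grasp_force: 0.0
```

Call:
play_rows(
  targets=[
    [0,0,0.008,0],
    [0,0,0.009,0],
    [0,0,0.007,0],
    [0,0,0.004,0],
    [0,0,0,0],
  ],
)

```text
t: 31.02
position: [0.4142, 0.1536, 0.0067]
ee_rot: [-180.0, -0.2, -180.0]
force: [-0.9, 0.1, 0.2]
opening: 0.0651
grasp_force: 0.0
```

Call:
play_rows(
  targets=[
    [0,0,0,0],
    [0,0,0,0],
    [0,0,0,0],
  ],
)

```text
t: 31.27
position: [0.4156, 0.1538, 0.0083]
ee_rot: [180.0, 0.0, -180.0]
force: [-0.7, 0.3, -0.5]
opening: 0.0648
grasp_force: 0.0
```

Call:
play_rows(
  targets=[
    [0,-0.0005,0.002,0],
    [0,0,0.002,0],
    [0,0,0.001,0],
    [0,0,0,0],
    [0,0,0,0],
  ],
)

```text
t: 31.68
position: [0.4153, 0.1532, 0.003]
ee_rot: [-180.0, -0.0, -180.0]
force: [0.3, -0.1, -0.6]
opening: 0.0654
grasp_force: 0.0
```

Call:
play_rows(
  targets=[
    [0,0,0,0],
    [0,0,0,0],
    [0,0,0,0],
    [0,0,0,0],
    [0,0,0,0],
  ],
  fingers=0.03,
  grip_force=18,
)

```text
t: 32.1
position: [0.4155, 0.1533, 0.0032]
ee_rot: [180.0, 0.0, -180.0]
force: [0.2, 0.1, 0.5]
opening: 0.0413
grasp_force: 18.0
```

Call:
play_rows(
  targets=[
    [0,0,0,0],
    [0,0,0,0],
    [0,0,0,0],
  ],
)

```text
t: 32.35
position: [0.4155, 0.1533, 0.0032]
ee_rot: [180.0, 0.0, -180.0]
force: [0.3, 0.5, 1.0]
opening: 0.0407
grasp_force: 18.0
```

Call:
play_rows(
  targets=[
    [0,0,-0.01,0],
    [0,0,-0.025,0],
    [0,0,-0.035,0],
    [-0.005,-0.01,-0.025,0],
    [-0.009,-0.025,-0.01,0],
  ],
)

```text
t: 32.77
position: [0.4308, 0.1197, 0.1122]
ee_rot: [180.0, 0.3, -179.8]
force: [0.7, 1.2, -1.1]
opening: 0.0408
grasp_force: 18.0
```

Call:
play_rows(
  targets=[
    [-0.01,-0.038,0,0],
    [-0.01,-0.038,0,0],
    [-0.01,-0.038,0,0],
    [-0.006,-0.038,0,0],
    [0,-0.038,0,0],
  ],
)

```text
t: 33.18
position: [0.4663, -0.0739, 0.1092]
ee_rot: [-180.0, 0.1, -180.0]
force: [0.7, 0.1, -0.8]
opening: 0.0411
grasp_force: 18.0
```

Call:
play_rows(
  targets=[
    [0,-0.035,0,0],
    [0,-0.025,0.005,0],
    [0,-0.013,0.015,0],
    [0,-0.0067,0.018,0],
    [0,0,0.012,0],
  ],
)

```text
t: 33.6
position: [0.4651, -0.1532, 0.0577]
ee_rot: [-180.0, -0.0, 179.9]
force: [-0.3, 0.4, -0.2]
opening: 0.041
grasp_force: 18.0
```

Call:
play_rows(
  targets=[
    [0,0,0.005,0],
    [0,0,0,0],
    [0,0,0,0],
    [0,0,0,0],
    [0,0,0,0],
  ],
)

```text
t: 34.02
position: [0.4662, -0.1515, 0.0542]
ee_rot: [-179.9, 0.1, -179.9]
force: [-0.0, -0.9, -0.4]
opening: 0.0413
grasp_force: 18.0
```

Call:
play_rows(
  targets=[
    [0.0005,0,0.006,0],
    [0,0,0.008,0],
    [0,0,0.007,0],
    [0,0,0.005,0],
    [0,0,0.003,0],
  ],
)

```text
t: 34.43
position: [0.4643, -0.151, 0.0229]
ee_rot: [179.9, -0.1, -180.0]
force: [-0.2, -0.2, -1.1]
opening: 0.041
grasp_force: 18.0
```

Call:
play_rows(
  targets=[
    [0,0,0.001,0],
    [0,0,0,0],
    [0,0,0,0],
    [0,0,0,0],
  ],
)

```text
t: 34.77
position: [0.4652, -0.1516, 0.0233]
ee_rot: [-180.0, 0.0, -180.0]
force: [-0.0, -0.6, -0.8]
opening: 0.0408
grasp_force: 18.0
```

Call:
play_rows(
  targets=[
    [0,0,0.002,0],
    [0,0,0.002,0],
    [0,0,0.0015,0],
    [0,0,0.001,0],
    [0,0,0,0],
  ],
)

```text
t: 35.18
position: [0.4648, -0.1513, 0.0163]
ee_rot: [180.0, -0.0, -180.0]
force: [-0.1, -0.3, -0.5]
opening: 0.0411
grasp_force: 18.0
```

Call:
play_rows(
  targets=[
    [0,0,0.0003,0],
    [0,0,0.0003,0],
    [0,0,0,0],
    [0,0,0,0],
  ],
)

```text
t: 35.52
position: [0.465, -0.1514, 0.0162]
ee_rot: [-180.0, -0.0, -180.0]
force: [-1.4, 0.6, 1.6]
opening: 0.0409
grasp_force: 18.0
```

Call:
play_rows(
  targets=[
    [0,0,0.0003,0],
    [0,0,0,0],
    [0,0,0,0],
  ],
)

```text
t: 35.77
position: [0.465, -0.1515, 0.0161]
ee_rot: [-180.0, -0.0, -180.0]
force: [-2.8, 0.4, 5.4]
opening: 0.0411
grasp_force: 18.0
```

Call:
play_rows(
  targets=[
    [0,0,0,0],
    [0,0,0,0],
    [0,0,0,0],
    [0,0,0,0],
    [0,0,0,0],
  ],
  fingers=0.07,
)

```text
t: 36.18
position: [0.465, -0.1515, 0.0156]
ee_rot: [-180.0, 0.0, -180.0]
force: [-0.1, -0.2, 0.5]
opening: 0.0697
grasp_force: 0.0
```

Call:
play_rows(
  targets=[
    [0,0,-0.008,0],
    [0,0,-0.02,0],
    [0,0,-0.035,0],
    [0.01,0,-0.035,0],
    [0.025,0,-0.025,0],
  ],
)

```text
t: 36.6
position: [0.4324, -0.1526, 0.1425]
ee_rot: [-179.8, 0.3, -179.9]
force: [-0.7, -0.9, 0.5]
opening: 0.0704
grasp_force: 0.0
```

Call:
play_rows(
  targets=[
    [0.015,0,-0.005,0],
    [0,0,0,0],
    [0,0,0,0],
    [0,0,0,0],
    [0,0,0,0],
  ],
  fingers=0.088,
)

```text
t: 37.02
position: [0.4152, -0.1512, 0.143]
ee_rot: [180.0, -0.1, -180.0]
force: [0.1, -0.2, -0.6]
opening: 0.0881
grasp_force: 0.0
```

Run:
```python
from w import *
s,r=wr("w15"); u=proj(r,(.466,-.151,.034))
x0,y0=int(u[0])-80,max(0,int(u[1])-60); c=r["frame"][y0:y0+120,x0:x0+160]; print("org",x0,y0)
cv2.imwrite("pics/w15c.png",cv2.resize(c[:,:,::-1],None,fx=4,fy=4,interpolation=cv2.INTER_CUBIC))
for z in(.031,.034,.037): print(z,disc(r,(.466,-.151),z,.021,sgn=-1,tol=.004))
```

```text
t 37.02 pos [ 0.4152 -0.1512  0.143 ] rot [ 1.7995e+02 -5.0000e-02 -1.7998e+02] F [ 0.1 -0.2 -0.6] open 0.0881 gf 0.0
org 171 189
0.031 (array([ 466.89498935, -151.56204694,   20.85149763]), 95, np.float64(0.37042499094093984))
0.034 (array([ 465.41327538, -151.50018363,   20.56901417]), 94, np.float64(0.3628399605308097))
0.037 (array([ 464.00542558, -151.50390087,   20.35313254]), 92, np.float64(0.3683963783687041))
```

View pics/w15c.png

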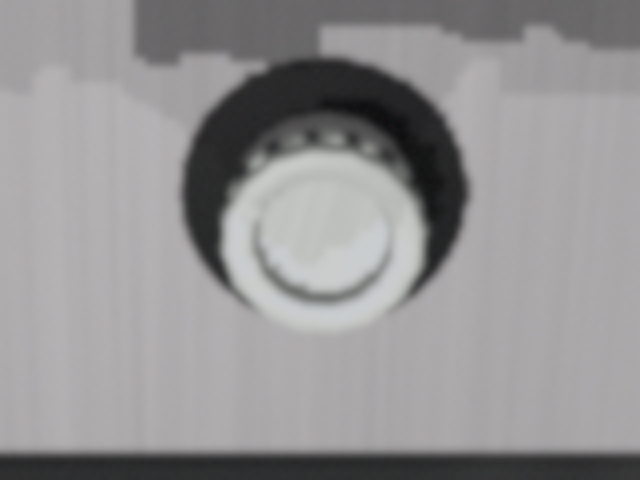

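The small spreader is level and home at (465.4, -151.5). Flat cap candidates in the top view are the dark disc at (304,325) and the pink one at (365,375). The dark iron one fits the description and pink must be left. I'll approach, take two views, and confirm in a crop.

Call:
play_rows(
  targets=[
    [-0.01,0.02,0,0],
    [-0.014,0.036,0,0],
    [-0.014,0.038,0,0],
    [-0.014,0.038,0,0],
    [-0.014,0.038,0,0],
  ],
)

```text
t: 37.48
position: [0.4813, 0.0205, 0.1429]
ee_rot: [180.0, -0.1, 180.0]
force: [1.0, -0.1, 0.9]
opening: 0.0883
grasp_force: 0.0
```

Call:
play_rows(
  targets=[
    [-0.014,0.036,0,0],
    [-0.01,0.034,0,0],
    [0,0.02,0,0],
    [0,0.01,0,0],
    [0,0,0,0],
  ],
)

```text
t: 37.9
position: [0.5043, 0.1205, 0.1426]
ee_rot: [180.0, -0.1, -179.8]
force: [0.4, -0.2, -0.4]
opening: 0.0882
grasp_force: 0.0
```

Call:
play_rows(
  targets=[
    [0,0,0,0],
    [0,0,0,0],
    [0,0,0,0],
  ],
)

```text
t: 38.15
position: [0.5049, 0.1172, 0.1436]
ee_rot: [-180.0, -0.0, 179.9]
force: [0.3, 0.0, -0.9]
opening: 0.0878
grasp_force: 0.0
```

```bash
python3 -c "
from w import *
wr('w16')"
```

```text
t 38.15 pos [0.5049 0.1172 0.1436] rot [-1.7998e+02 -2.0000e-02  1.7991e+02] F [ 0.3  0.  -0.9] open 0.0878 gf 0.0
```

Call:
play_rows(
  targets=[
    [0,0.015,0,0],
    [0,0.02,0,0],
    [0,0.006,0,0],
    [0,0,0,0],
    [0,0,0,0],
  ],
)

```text
t: 38.62
position: [0.5049, 0.1589, 0.1437]
ee_rot: [-180.0, 0.0, -180.0]
force: [-0.0, 0.1, -0.7]
opening: 0.0884
grasp_force: 0.0
```

Run:
```python
from w import *
s,r=wr("w17"); a=dict(np.load("w16.npz"))
for z in (.009,.013,.017):
    for q in (a,r):
        x,n,m=disc(q,(.555,.161),z,.024); print("flat",z,x.round(1),n,m.round(2))
u=proj(r,(.53,.14,.013)); x0,y0=max(0,int(u[0])-120),max(0,int(u[1])-90); print("org",x0,y0,"flat px",proj(r,(.555,.161,.013)).round(),"pink px",proj(r,(.465,.0535,.013)).round())
cv2.imwrite("pics/w17c.png",cv2.resize(r["frame"][y0:y0+180,x0:x0+240,::-1],None,fx=3,fy=3,interpolation=cv2.INTER_CUBIC))
```

```text
t 38.62 pos [0.5049 0.1589 0.1437] rot [-179.97    0.   -179.97] F [-0.   0.1 -0.7] open 0.0884 gf 0.0
flat 0.009 [555.6 160.3  24.9] 120 0.44
flat 0.009 [555.6 160.1  24.9] 120 0.37
flat 0.013 [553.8 159.7  24.6] 120 0.41
flat 0.013 [553.8 160.1  24.5] 120 0.38
flat 0.017 [552.  159.1  24.3] 120 0.4
flat 0.017 [552.1 160.1  24.2] 120 0.39
org 109 120 flat px [254. 238.] pink px [121. 135.]
```

View pics/w17c.png

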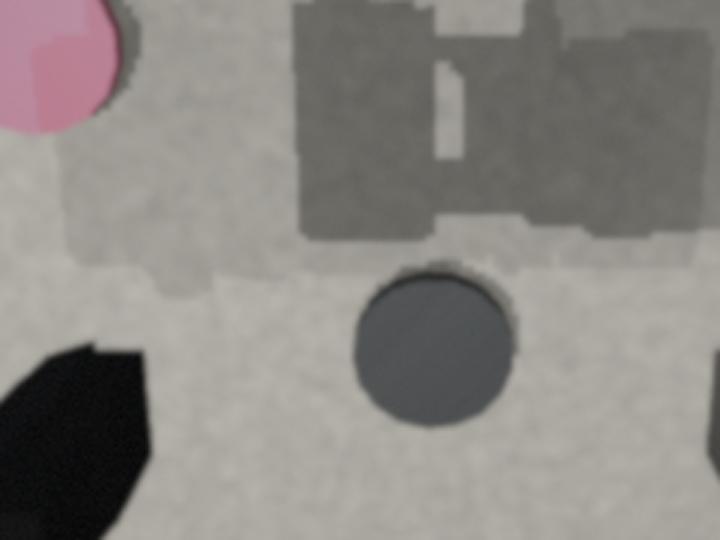

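The crop (3x, origin (109,120)) shows the dark disc centred at crop (434,352), which is wrist (254,237). This is the dark iron flat cap; the pink one at top left stays. Next: grasp at (554.5, 160.2).

Call:
play_rows(
  targets=[
    [-0.015,0.0004,0.015,0],
    [-0.02,0.0004,0.028,0],
    [-0.0115,0,0.032,0],
    [-0.003,0,0.022,0],
    [0,0,0.01,0],
  ],
  fingers=0.07,
)

```text
t: 39.08
position: [0.5531, 0.1589, 0.0333]
ee_rot: [-180.0, -0.3, 179.9]
force: [-0.4, -0.2, -0.0]
opening: 0.0701
grasp_force: 0.0
```

Call:
play_rows(
  targets=[
    [0,0,0.003,0],
    [0,0,0,0],
    [0,0,0,0],
    [0,0,0,0],
    [0,0,0,0],
  ],
)

```text
t: 39.5
position: [0.5554, 0.1605, 0.0354]
ee_rot: [180.0, 0.2, -180.0]
force: [0.8, -0.4, -0.1]
opening: 0.0698
grasp_force: 0.0
```

Call:
play_rows(
  targets=[
    [0,0,0.008,0],
    [0,0,0.009,0],
    [0,0,0.007,0],
    [0,0,0.003,0],
    [0,0,0,0],
  ],
)

```text
t: 39.92
position: [0.5532, 0.1603, 0.0051]
ee_rot: [-180.0, -0.2, -180.0]
force: [1.5, -0.5, 0.5]
opening: 0.07
grasp_force: 0.0
```

Call:
play_rows(
  targets=[
    [0,0,0,0],
    [0,0,0,0],
    [0,0,0,0],
  ],
)

```text
t: 40.17
position: [0.5547, 0.1604, 0.007]
ee_rot: [180.0, 0.0, -180.0]
force: [0.8, -0.5, -0.9]
opening: 0.07
grasp_force: 0.0
```

Call:
play_rows(
  targets=[
    [0,0,0.0015,0],
    [0,0,0.0015,0],
    [0,0,0.001,0],
    [0,0,0,0],
    [0,0,0,0],
  ],
)

```text
t: 40.58
position: [0.5543, 0.1604, 0.0026]
ee_rot: [-180.0, -0.0, -180.0]
force: [-0.7, 0.0, 0.2]
opening: 0.0699
grasp_force: 0.0
```

Call:
play_rows(
  targets=[
    [0,0,0,0],
    [0,0,0,0],
    [0,0,0,0],
    [0,0,0,0],
    [0,0,0,0],
  ],
  fingers=0.035,
  grip_force=18,
)

```text
t: 41.0
position: [0.5545, 0.1604, 0.0028]
ee_rot: [-180.0, 0.0, -180.0]
force: [-0.7, 0.2, 0.1]
opening: 0.0472
grasp_force: 18.0
```

Call:
play_rows(
  targets=[
    [0,0,0,0],
    [0,0,0,0],
    [0,0,0,0],
  ],
)

```text
t: 41.25
position: [0.5545, 0.1604, 0.0028]
ee_rot: [-180.0, 0.0, -180.0]
force: [-0.3, 1.0, 1.1]
opening: 0.0472
grasp_force: 18.0
```

Call:
play_rows(
  targets=[
    [0,0,-0.01,0],
    [0,0,-0.025,0],
    [0,0,-0.035,0],
    [0.005,-0.01,-0.028,0],
    [0.0091,-0.025,-0.012,0],
  ],
)

```text
t: 41.67
position: [0.5432, 0.127, 0.1178]
ee_rot: [179.9, 0.4, -179.8]
force: [0.7, -0.2, -0.7]
opening: 0.0469
grasp_force: 18.0
```

Call:
play_rows(
  targets=[
    [0.014,-0.038,0,0],
    [0.014,-0.038,0,0],
    [0.014,-0.038,0,0],
    [0.014,-0.038,0,0],
    [0.013,-0.038,0,0],
  ],
)

```text
t: 42.08
position: [0.4703, -0.066, 0.1135]
ee_rot: [-180.0, 0.0, -180.0]
force: [0.7, -0.6, -0.5]
opening: 0.0471
grasp_force: 18.0
```

Call:
play_rows(
  targets=[
    [0.006,-0.035,0,0],
    [0,-0.028,0.005,0],
    [0,-0.016,0.012,0],
    [0,-0.0079,0.014,0],
    [0,0,0.008,0],
  ],
)

```text
t: 42.5
position: [0.4651, -0.1533, 0.0734]
ee_rot: [-180.0, 0.0, 179.9]
force: [-0.6, -0.1, -1.0]
opening: 0.0472
grasp_force: 18.0
```

Call:
play_rows(
  targets=[
    [0,0,0.003,0],
    [0,0,0,0],
    [0,0,0,0],
    [0,0,0,0],
    [0,0,0,0],
  ],
)

```text
t: 42.92
position: [0.4659, -0.1511, 0.0714]
ee_rot: [-180.0, 0.1, -179.9]
force: [-0.0, -0.7, -0.5]
opening: 0.0471
grasp_force: 18.0
```

Call:
play_rows(
  targets=[
    [0.0003,-0.0003,0.008,0],
    [0,0,0.009,0],
    [0,0,0.008,0],
    [0,0,0.006,0],
    [0,0,0.003,0],
  ],
)

```text
t: 43.33
position: [0.4641, -0.1513, 0.0351]
ee_rot: [179.9, -0.1, -180.0]
force: [0.5, 0.3, -0.8]
opening: 0.0473
grasp_force: 18.0
```

Call:
play_rows(
  targets=[
    [0,0,0.001,0],
    [0,0,0,0],
    [0,0,0,0],
    [0,0,0,0],
  ],
)

```text
t: 43.67
position: [0.4653, -0.152, 0.036]
ee_rot: [-180.0, 0.0, -180.0]
force: [-1.1, -1.0, -0.3]
opening: 0.0472
grasp_force: 18.0
```

Call:
play_rows(
  targets=[
    [0,0.0003,0.0015,0],
    [0,0,0.0015,0],
    [0,0,0.001,0],
    [0,0,0.0007,0],
    [0,0,0,0],
  ],
)

```text
t: 44.08
position: [0.4649, -0.1515, 0.0308]
ee_rot: [180.0, -0.0, -180.0]
force: [0.3, 0.6, -0.1]
opening: 0.0471
grasp_force: 18.0
```

Call:
play_rows(
  targets=[
    [0,0,0.0004,0],
    [0,0,0.0003,0],
    [0,0,0,0],
    [0,0,0,0],
  ],
)

```text
t: 44.42
position: [0.4651, -0.1515, 0.0307]
ee_rot: [180.0, -0.0, -180.0]
force: [-2.3, 1.2, 6.0]
opening: 0.0472
grasp_force: 18.0
```

Seated with firm contact. I'll release, back away and check.

Call:
play_rows(
  targets=[
    [0,0,0,0],
    [0,0,0,0],
    [0,0,0,0],
    [0,0,0,0],
    [0,0,0,0],
  ],
  fingers=0.075,
)

```text
t: 44.83
position: [0.4651, -0.1515, 0.0302]
ee_rot: [180.0, -0.0, -180.0]
force: [-0.2, -0.1, 0.5]
opening: 0.0751
grasp_force: 0.0
```

Call:
play_rows(
  targets=[
    [0,0,-0.008,0],
    [0,0,-0.02,0],
    [0,0,-0.035,0],
    [0.01,0,-0.035,0],
    [0.025,0,-0.025,0],
  ],
)

```text
t: 45.25
position: [0.4324, -0.1526, 0.1571]
ee_rot: [-179.9, 0.3, -179.9]
force: [0.6, -0.9, 0.9]
opening: 0.075
grasp_force: 0.0
```

Call:
play_rows(
  targets=[
    [0.015,0,-0.03,0],
    [0,0,-0.04,0],
    [0,0,-0.03,0],
    [0,0,-0.01,0],
    [0,0,0,0],
  ],
)

```text
t: 45.67
position: [0.4165, -0.1525, 0.2668]
ee_rot: [-179.8, 0.3, -180.0]
force: [0.5, -0.1, -1.0]
opening: 0.0752
grasp_force: 0.0
```

Call:
play_rows(
  targets=[
    [0,0,0,0],
    [0,0,0,0],
    [0,0,0,0],
    [0,0,0,0],
  ],
)

```text
t: 46.0
position: [0.4143, -0.151, 0.2614]
ee_rot: [179.9, -0.2, -180.0]
force: [-0.9, 0.4, -0.3]
opening: 0.075
grasp_force: 0.0
```

Run:
```python
from w import *
s,r=wr("w18"); save(r,"w18"); S=vision.read_camera("side"); np.savez("side1.npz",**S)
u=proj(S,(.57,-.15,.02)); x0,y0=int(u[0])-90,int(u[1])-65
cv2.imwrite("pics/side1.png",cv2.resize(S["frame"][y0:y0+130,x0:x0+180,::-1],None,fx=4,fy=4,interpolation=cv2.INTER_CUBIC))
S0=np.load("side0.npz")["frame"].astype(int)
for n,p in dict(salt=(.48,-.42,.04)).items(): pass
for n,(a,b) in dict(salt=(540,437),pepper=(587,407),brush=(272,214),green=(389,215),pink=(372,311)).items():
    a=int(a/1.5625);b=int(b/1.5625); d=np.abs(S0-S["frame"].astype(int))[b-14:b+14,a-14:a+14]; print(n,d.mean().round(1))
```

```text
t 46.0 pos [ 0.4143 -0.151   0.2614] rot [ 1.7988e+02 -1.7000e-01 -1.7998e+02] F [-0.9  0.4 -0.3] open 0.075 gf 0.0
salt 23.0
pepper 22.2
brush 22.7
green 43.8
pink 23.8
```

View pics/w18.png

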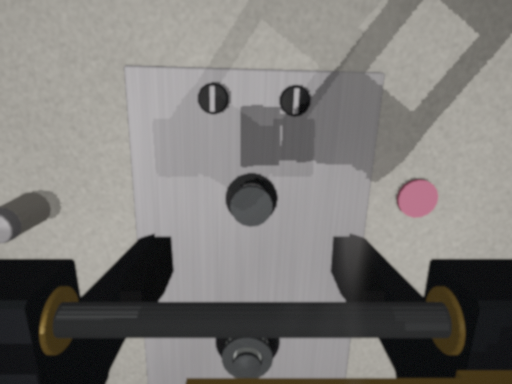

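View pics/side1.png

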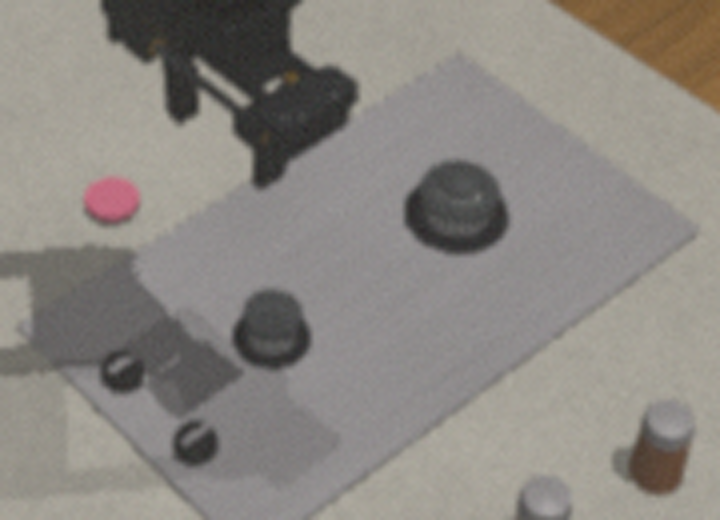

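Both views show the two burners stacked, level and concentric: small at wrist (251,198), large at side crop (460,200). The shakers and the pink look-alike look to be where they were. The before/after image differences came out similar at the shakers, the brush and the pink cap (about 23) but higher at the green look-alike (44). The arm never went near any of these, so I'm handing the job in.

```bash
python3 -c "
from bench import finish_job
print(finish_job())"
```

```text
the job is handed in; nothing more can be done
None
```

Both burners are back together in the order asked and the job is handed in at about 46 s; every part met contact at its seating height and looked level and centred in the camera views, and the arm never went near the shakers or the brush.

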